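# Set the eyelets in wooden gift tags with the paddle squeezer and rack the tags

## Robot

A 6-joint arm with a two-finger parallel gripper is mounted at the origin on a cart in front of the work surface, level with it; the furniture and walls round the work are solid. World frame = base frame: x ahead of the robot, y to its left, z up, the work surface at z = 0. Lengths are in m, angles in rad, forces in N, time in s.
With the tool pointing down it reaches from about 0.3 to 0.775 m from the base axis. Payload 14.6 kg.
Tool frame: the origin (TCP) lies between the finger pads; the fingertips stand 14 mm ahead of it and the grasp point (between the pads) lies 5 mm behind it; z points along the fingers, y is the line along which they close (so a half turn about z gives the same grasp; the last joint's range is limited). The gripper opens to 94 mm and grips with 3 to 60 N. Pads are 16 mm wide; open, the fingers measure 119 mm over their backs; the gripper's body (75 mm by 177 mm) begins 78 mm behind the grasp point.
Start: joints at [1.22, 0.3, 1.521, -0, 1.321, -0.067], TCP at [0.154, 0.528, 0.219] pointing down, gripper open.
Joint ranges: [-3.03, 3.03], [-0.79, 2.21], [0.23, 2.52], [-1.04, 4.18], [0, 3.07], [-2.55, 2.55]. Speed limits (rad/s): [2.22, 2.22, 2.57, 3.14, 3.14, 3.14].

## Interface

Orientations are given as [roll, pitch, yaw] about the fixed x, y, z axes, in that order (R = Rz(yaw) Ry(pitch) Rx(roll)).
In Python, from station import ctrl gives the robot as it stands. The module is installed in compiled form; this text tells all that it offers.
- The arm moves only by the tool move_arm, never from a script. Its argument "targets" is a list of rows, each a list of 7 numbers: the opening, from -1 (shut) to 1 (fully open), then the shift along the tool's x, y, z in units of 50 mm (1.0 is 50 mm), then the turn, a rotation vector about the tool's x, y, z in rad. A call has 1 to 12 rows; each row is the pose to reach, as a shift and turn from the pose commanded when the call began, along the tool's axes at that moment; what a row does not reach only later rows make up. A row lasts 1/10 s, in which the tool goes at most 50 mm and 8.59 degrees, less where a joint would pass 70% of its speed; a pose out of reach is approached as far as the arm can. A call with a gripper value outside its range is refused whole. The fingers move at their own pace and stop on an object; "grip_force" is the grip in N (left out, the last holds). Time passes only in rows, so rows that repeat a pose let the fingers close. It gives the time, the measured TCP pose, the force, the opening and the grip force at its end, in the units of the state.
- ctrl.get_obs(): the state, without advancing time (a new reading comes with each control period).
- ctrl.camera(name): name is "side" or "top" or "wrist"; returns (picture, depth): 420x560x3 uint8, red, green, blue; 420x560 float32, m along the optical axis (not along the pixel's ray), 0 where there is no reading.
- ctrl.camera_params(name): a dict with "intrinsics" (3x3 intrinsics, pixels), "k1" (the pictures are not rectified: a ray, as slopes to the right and down, at radius r is drawn at 1 + k1 r^2 times it, then the intrinsics apply), "rvec" (rotation vector, rad) and "tvec" (3), from world to camera coordinates, as OpenCV has them; the wrist camera has in their place "T_tool_cam" (4x4, takes a point from camera to tool coordinates, whose origin is the TCP and whose axes are the flange's). Camera axes: x right, y down, z forward; pixel columns grow to the right and rows downward; lengths in m; the calibration is good to about 2 mm. A picture is of the moment at which its call begins: read the wrist's pose just before it. camera_params takes no time and is no camera call.
- ctrl.hand_in(): hands the job in; it is judged then, once.
Trained networks look in the newest picture that a camera, given by its name, has taken for a name from the list of things; names that differ only in an ending like _2 or _b are one class to them, and where a whole thing is asked for, a point or a joint stands for the part that bears it (a point fixed in the world has none). Each returns a list of dicts, best first, with "score" (0 to 1); they miss things now and then, are a little off and sometimes report something else, mostly with a low value. They report only what shows in the picture. A call takes as long as a camera call.
- ctrl.cut_out(camera, target): "region" (420x560 bool, what is visible of it) and "point" ([column, row] in pixels, amid what is visible of it).
- ctrl.tip_of(camera, target): "point" ([column, row] in pixels: a listed point, or the origin of a listed thing).
The state is a dict: "time_s": time; "qpos": joint angles; "joint_vel": joint speeds; "tau": joint torques, N m; "ee_pos": TCP position; "eef_rot": TCP orientation; "force": force on the tool from outside, world axes, zero at the start; "moment": the same for the moment, N m; "grip_width": finger opening in m; "grip_force": force on a finger pad.
Only numpy, scipy, OpenCV 4.12 (cv2) and the standard library are available. Lean on these libraries where they do the work, as an engineer would, in place of code of your own. Each camera call takes 0.05 s, during which the arm holds its last target. There are 200 camera calls.

## Task

Flip the squeezer's lock-off lever forward, then drive the eyelet of every wooden tag on the counter home: lay the tag face up in the throat with its eyelet under the die and squeeze the paddle right against the barrel (do not push eyelets in with the fingers). Slide each tag, eyelet end first and face up, fully home into a slot of the stepped rack, and when all eyelets are set flip the lock-off lever back, paddle released; leave the vase and the ribbon spool where they stand.

Things in the scene. Friction and masses are not known exactly. Their poses are not given: they have to be found in the camera images.
- tag_0: wooden gift tag, a flat board 110 x 56 x 8 mm (30 to 65 g) with two clipped corners at its head; origin: centre of its underside; x points along its length to the head (the eyelet end), z out of its face. Grip it across its 56 mm width near the tail. At most three lie on the counter; some may be absent
- eyelet_0: brass eyelet of tag_0: flange 17 mm across, 1.5 mm thick, 39 mm from the tag's origin toward the head, 16 mm from the head's edge; origin: centre of the flange's underside, 12 mm above the tag's underside while it stands proud, 8 mm when driven home
- driven_0 (a joint): how far eyelet_0 has been driven into its tag: 0 = standing 4 mm proud, 0.004 = flange flush on the wood; moves under about 9 N and stays where it is
- tag_1: wooden gift tag, a flat board 110 x 56 x 8 mm (30 to 65 g) with two clipped corners at its head; origin: centre of its underside; x points along its length to the head (the eyelet end), z out of its face. Grip it across its 56 mm width near the tail (as tag_0)
- eyelet_1: brass eyelet of tag_1: flange 17 mm across, 1.5 mm thick, 39 mm from the tag's origin toward the head, 16 mm from the head's edge; origin: centre of the flange's underside, 12 mm above the tag's underside while it stands proud, 8 mm when driven home
- driven_1 (a joint): how far eyelet_1 has been driven into its tag: 0 = standing 4 mm proud, 0.004 = flange flush on the wood; moves under about 9 N and stays where it is
- tag_2: wooden gift tag, a flat board 110 x 56 x 8 mm (30 to 65 g) with two clipped corners at its head; origin: centre of its underside; x points along its length to the head (the eyelet end), z out of its face. Grip it across its 56 mm width near the tail (as tag_0)
- eyelet_2: brass eyelet of tag_2: flange 17 mm across, 1.5 mm thick, 39 mm from the tag's origin toward the head, 16 mm from the head's edge; origin: centre of the flange's underside, 12 mm above the tag's underside while it stands proud, 8 mm when driven home
- driven_2 (a joint): how far eyelet_2 has been driven into its tag: 0 = standing 4 mm proud, 0.004 = flange flush on the wood; moves under about 9 N and stays where it is
- squeezer: cordless eyelet squeezer, fixed on a steel bench stand on the counter, 310 mm long, 107 mm high; origin: on the table straight under its die; x points from its open throat back along the barrel, y to its left, z up. Its head over the throat reaches from x = -16 to 46 mm, y = -16 to 16 mm, z = 66 to 107 mm
- bed_front (a point): middle of the bed's front edge, 92 mm before the die, on the bed's level top 30 mm above the table; axes as the squeezer's. The bed is 40 mm wide for its first 62 mm (a tag overhangs it), 73 mm wide behind. Side gauges 6 mm high, 61 mm apart, run from 72 to 108 mm behind this edge, with a mouth flared to 68 mm
- die (a point): point on the bed straight under the die, where the eyelet's centre belongs. A back gauge 16 mm behind it stops a tag pushed in head first, face up: its eyelet is then under the die. The steel die, 18 mm across, hangs 21 mm over the bed (a tag with a proud eyelet is 13.5 mm high) and comes down 12 mm as the paddle is squeezed; the eyelet should lie within about 5 mm of this point
- barrel (a point): middle of the barrel abreast of the paddle's pad, 75 mm above the table, 70 mm behind the die; axes as the squeezer's. The barrel is a bar 36 mm wide and 44 mm high, from 24 mm before to 125 mm behind this point, with 45 mm free under its front 90 mm
- paddle (a joint): paddle switch: steel plate 130 mm long, 28 mm high, 5 mm thick along the right (-y) flank of the barrel, hinged upright at its rear end; 0 = sprung out, 0.115 rad = squeezed right against the barrel; takes 4 to 7 N at the pad plus 9 N for an eyelet and springs back. Its travel drives the die. Blocked while the lock-off lever is back
- paddle_pad (a point): centre of the paddle's outer face where it is squeezed, 114 mm before its hinge, 75 mm above the table; axes: x along the paddle to the rear, -y outward, z up. From this face to the far side of the barrel is 57 mm when released, 44 mm when fully squeezed
- lock (a joint): lock-off lever on the paddle, pivoting about the vertical in the middle of the paddle's thickness, 44 mm behind (and 2.5 mm inside) paddle_pad: 0 = back (its foot props the paddle off the barrel), 1.45 rad = fully forward, toward the throat (paddle free, from 1.2 rad for sure); stays where it is put, takes about 1.2 N at its tip
- lock_tip (a point): outer end of the lever's tab, a plate 4.5 mm thick and 22 mm high that stands 26 mm out from the pivot on the outer side of the paddle: it leans 34 degrees to the rear of straight out when back, 49 degrees to the front when fully forward
- rack: stepped wooden tag rack fixed on the counter, 78 mm wide, 76 mm high, three level slots one above another; origin: on the table under its middle; x points into the slots, z up. Slots 62 mm wide, 15 mm high, 65 mm deep to a back stop: 45 mm of a racked tag sticks out. Mouths at x = -60, -40, -20 mm; floors at z = 10, 32, 54 mm, their boards reach 18 to 20 mm before the mouths
- slot_0 (a point): where the eyelet's origin is when a set tag lies fully home in slot 0 (lowest): 8 mm above the slot's floor, on its middle line, 16 mm before its back stop; axes as the rack's
- slot_1 (a point): where the eyelet's origin is when a set tag lies fully home in slot 1 (middle): 8 mm above the slot's floor, on its middle line, 16 mm before its back stop; axes as the rack's
- slot_2 (a point): where the eyelet's origin is when a set tag lies fully home in slot 2 (top): 8 mm above the slot's floor, on its middle line, 16 mm before its back stop; axes as the rack's
- bud_vase: white bud vase, 62 mm wide, 96 mm high, a bystander; origin: centre of its underside
- ribbon_spool: spool of ribbon, 84 mm wide, 26 mm high, a bystander; origin: centre of its underside

How it is judged:
By the outcome, as a careful person would: the job done as asked, in the order asked, and still so for the second after the job is handed in, with the robot touching nothing.
Of tag_0, tag_1, tag_2 only 2 to 3 are there at a start; the rules pass over those that are not, and their reading is None.
At some moment in a run one of tag_0, tag_1, tag_2 may be knocked a few centimetres aside while the robot is not near it.
Once in a run the grip may slacken for a moment while it holds something.
It also fails if it takes over 210 s, if anything falls off the work surface, if the arm or the gripper's body presses on something with over 40 N, if the wrist force passes 120 N, or if a joint passes its speed limit or range.

## Working session

There is one attempt and no reset: what is moved stays moved. The work goes in short steps, Python scripts to look and compute and a tool call to move; the robot and the scene stay as the last step left them, time stands still between calls to the robot, and variables do not carry over. Pictures are saved under pics/ and viewed, at most 15 in all, crops included, and the job is handed in when it is done.

Besides the shell and the picture viewer there is one more tool, called after "Emit:" as name([rows], argument=value, ...), one row to a line, values as JSON. move_arm: Moves the arm, as the interface text tells. Its arguments: {"type":"object","properties":{"targets":{"type":"array"},"grip_force":{"type":"number"}},"required":["targets"]}

```bash
mkdir -p pics; ls; cat > h.py <<'E'
import numpy as np, cv2
from scipy.spatial.transform import Rotation as R
from station import ctrl
def snap(n):
    o=ctrl.get_obs(); p,d=ctrl.camera(n); return o,p,d
def campose(n,o=None):
    c=ctrl.camera_params(n)
    if n=='wrist':
        T=np.eye(4);T[:3,:3]=R.from_euler('xyz',o['eef_rot']).as_matrix() if np.size(o['eef_rot'])==3 else R.from_quat(o['eef_rot']).as_matrix()
        T[:3,3]=o['ee_pos'];return c,T@np.array(c['T_tool_cam'])
    Rm=cv2.Rodrigues(np.array(c['rvec'],float))[0];T=np.eye(4);T[:3,:3]=Rm.T;T[:3,3]=-Rm.T@np.ravel(c['tvec']);return c,T
def rays(c,uv):
    K=np.array(c['intrinsics'],float)
    uv=np.atleast_2d(np.asarray(uv,float))
    q=(uv-K[[0,1],[2,2]])/K[[0,1],[0,1]]; s=q.copy()
    for _ in range(20): s=q/(1+c['k1']*(s**2).sum(1,keepdims=True))
    return np.c_[s,np.ones(len(s))]
def at_z(c,T,uv,z):
    r=rays(c,uv)@T[:3,:3].T; return T[:3,3]+r*((z-T[2,3])/r[:,2:3])
def at_d(c,T,uv,d):
    return (rays(c,uv)*np.reshape(d,(-1,1)))@T[:3,:3].T+T[:3,3]
def proj(c,T,P):
    P=(np.atleast_2d(P)-T[:3,3])@T[:3,:3]; s=P[:,:2]/P[:,2:]; s=s*(1+c['k1']*(s**2).sum(1,keepdims=True))
    K=np.array(c['intrinsics']); return s*K[[0,1],[0,1]]+K[[0,1],[2,2]]
def save(p,f): cv2.imwrite('pics/'+f,p[:,:,::-1])
E
cat > a.py <<'E'
from h import *
print(ctrl.get_obs())
for n in ['top','side']:
    o,p,d=snap(n); save(p,n+'0.png'); c,T=campose(n); np.savez(n+'0.npz',p=p,d=d)
    print(n,T[:3,3].round(3),c['k1'],np.array(c['intrinsics']).round(0).tolist())
    for t in ['tag_0','eyelet_0','squeezer','die','bed_front','barrel','paddle_pad','lock_tip','rack','slot_0','slot_2','bud_vase','ribbon_spool']:
        for k in ctrl.tip_of(n,t)[:3]:
            u=np.round(k['point']).astype(int)
            if 0<=u[0]<560 and 0<=u[1]<420:
                dd=d[u[1],u[0]]
                print(t,round(k['score'],2),u,at_d(c,T,k['point'],dd)[0].round(3) if dd>0 else None)
E
python3 a.py
```

```text
pics
{'time_s': 0.0, 'qpos': array([ 1.22038069e+00,  3.00481693e-01,  1.52158970e+00, -3.21922135e-06,
        1.32064277e+00, -6.66234177e-02]), 'joint_vel': array([-0.00048817,  0.00025983,  0.00029709,  0.00025587,  0.00141064,
       -0.00012309]), 'tau': array([ 1.56053084e-03, -5.31818104e+01, -3.52732229e+01,  7.08701368e-02,
        2.45766516e-02, -1.33669610e-04]), 'ee_pos': array([0.15393379, 0.52777358, 0.21887685]), 'eef_rot': array([-3.14047342e+00, -7.15526630e-05,  2.85780119e+00]), 'force': array([ 0.20289954,  1.51049868, -0.77820757]), 'moment': array([ 0.01302274, -0.02625136, -0.07083929]), 'grip_force': 0.0, 'grip_width': 0.09411975389346468}
top [ 0.373 -0.017  1.449] -0.0914506206885434 [[503.0, 0.0, 274.0], [0.0, 503.0, 206.0], [0.0, 0.0, 1.0]]
tag_0 0.69 [254 247] [0.439 0.035 0.006]
tag_0 0.61 [255 203] [0.565 0.031 0.006]
tag_0 0.37 [173 272] [0.369 0.269 0.002]
eyelet_0 0.57 [243 196] [0.585 0.065 0.013]
eyelet_0 0.41 [236 243] [0.451 0.088 0.014]
eyelet_0 0.18 [174 270] [0.377 0.266 0.003]
squeezer 0.62 [165 238] [0.466 0.288 0.031]
die 0.76 [163 236] [
[... 934 characters left out ...]
1 [259 196] [ 0.607 -0.16   0.045]
die 0.74 [314 323] [0.47  0.293 0.029]
die 0.54 [350 316] [0.384 0.277 0.032]
bed_front 0.59 [351 317] [ 0.374  0.255 -0.002]
barrel 0.65 [284 318] [0.54  0.328 0.097]
paddle_pad 0.84 [280 305] [0.546 0.279 0.076]
lock_tip 0.36 [252 307] [0.615 0.226 0.001]
rack 0.64 [258 202] [ 0.609 -0.16   0.024]
slot_0 0.64 [246 184] [ 0.648 -0.183  0.077]
slot_0 0.6 [261 194] [ 0.6   -0.16   0.054]
slot_0 0.55 [256 188] [ 0.615 -0.165  0.072]
slot_2 0.64 [246 184] [ 0.648 -0.183  0.077]
slot_2 0.6 [261 194] [ 0.6   -0.16   0.054]
slot_2 0.55 [256 188] [ 0.615 -0.165  0.072]
bud_vase 0.84 [266 173] [ 0.588 -0.327  0.017]
ribbon_spool 0.9 [224 220] [ 0.71  -0.072  0.028]
```

View pics/top0.png

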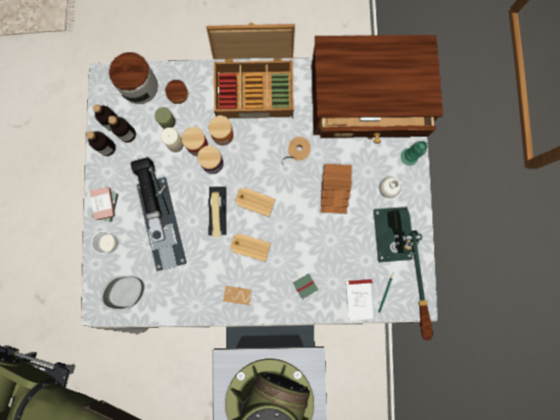

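View pics/side0.png

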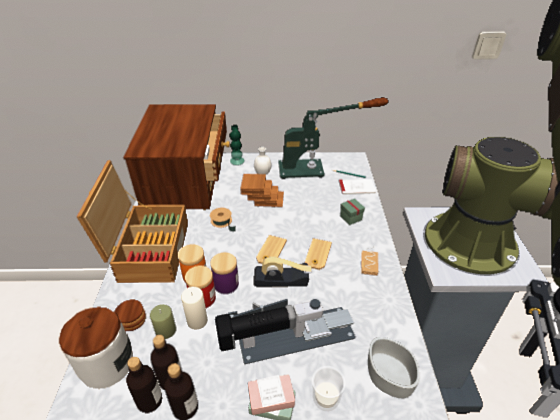

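Top view: tags at (255,202) and (251,247). Squeezer runs from its throat at (170,265) back to (145,170), with the paddle on its right. The rack at (335,188) opens toward the robot. Spool at (299,148), vase at (390,187), no third tag visible. The side view agrees.

```bash
cat >> h.py <<'E'
def go(pos,yaw,o=None,pitch=0,roll=np.pi):
    o=o or ctrl.get_obs(); A=R.from_euler('xyz',o['eef_rot']); B=R.from_euler('xyz',[roll,pitch,yaw])
    s=A.inv().apply(np.array(pos)-o['ee_pos'])/0.05; r=(A.inv()*B).as_rotvec()
    print('shift',s.round(3).tolist(),'rot',r.round(3).tolist(),'min rows',round(max(np.linalg.norm(s),np.degrees(np.linalg.norm(r))/8.59),1))
def cloud(d,c,T,st=1):
    v,u=np.mgrid[0:420:st,0:560:st]; uv=np.c_[u.ravel(),v.ravel()]; dd=d[uv[:,1],uv[:,0]]; m=dd>0
    return at_d(c,T,uv[m],dd[m]),uv[m]
E
python3 - <<'E'
from h import *
print(np.array(ctrl.camera_params('wrist')['T_tool_cam']).round(3))
for n in ['top','side']:
    f=np.load(n+'0.npz'); c,T=campose(n); P,uv=cloud(f['d'],c,T)
    def rect(m,t):
        Q=P[m]; 
        if len(Q)<5: return print(n,t,len(Q))
        print(n,t,len(Q),Q.mean(0).round(4),'z',np.percentile(Q[:,2],[5,50,95]).round(4),[np.round(a,3) for a in cv2.minAreaRect(Q[:,:2].astype(np.float32))])
    B=lambda x0,x1,y0,y1,z0,z1:(P[:,0]>x0)&(P[:,0]<x1)&(P[:,1]>y0)&(P[:,1]<y1)&(P[:,2]>z0)&(P[:,2]<z1)
    rect(B(.38,.75,.22,.4,.085,.12),'barrel/head top')
    rect(B(.5,.68,-.26,-.12,.066,.09),'rack top')
    rect(B(.5,.68,-.26,-.12,.012,.09),'rack')
    rect(B(.52,.63,-.03,.11,.005,.02),'tagA')
    rect(B(.38,.50,-.03,.11,.005,.02),'tagB')
    rect(B(.3,.45,.2,.35,.022,.036),'bed')
E
```

```text
[[-0.    -0.964 -0.264  0.076]
 [ 1.    -0.    -0.001  0.   ]
 [ 0.001 -0.264  0.964 -0.164]
 [ 0.     0.     0.     1.   ]]
top barrel/head top 1476 [0.6005 0.3084 0.0973] z [0.0881 0.0975 0.1052] [array([0.614, 0.314]), array([0.133, 0.306]), np.float64(77.307)]
top rack top 706 [ 0.627  -0.2002  0.0766] z [0.0719 0.0764 0.0816] [array([ 0.627, -0.201]), array([0.076, 0.073]), np.float64(86.471)]
top rack 1237 [ 0.6032 -0.1977  0.0611] z [0.022  0.0732 0.0807] [array([ 0.598, -0.199]), array([0.076, 0.132]), np.float64(85.912)]
top tagA 726 [0.5716 0.0326 0.0092] z [0.0054 0.0089 0.0143] [array([0.575, 0.04 ]), array([0.109, 0.139]), np.float64(0.148)]
top tagB 772 [0.4398 0.0453 0.0091] z [0.0054 0.0087 0.0141] [array([0.44 , 0.039]), array([0.138, 0.117]), np.float64(88.973)]
top bed 380 [0.4167 0.2852 0.0302] z [0.0255 0.0304 0.0345] [array([0.384, 0.298]), array([0.082, 0.141]), np.float64(79.328)]
side barrel/head top 2315 [0.6024 0.3157 0.0959] z [0.0869 0.0967 0.1028] [array([0.616, 0.317]), array([0.137, 0.306]), np.float64(75.39)]
side rack top 397 [ 0.6265 -0.1937  0.0753] z [0.0686 0.0758 0.0783] [array([ 0.626, -0.199]), array([0.083, 0.073]), np.float64(86.012)]
side rack 946 [ 0.6075 -0.1826  0.0553] z [0.0195 0.0561 0.0777] [array([ 0.598, -0.198]), array([0.085, 0.129]), np.float64(86.713)]
side tagA 446 [0.5708 0.0284 0.0081] z [0.0057 0.008  0.0109] [array([0.571, 0.034]), array([0.113, 0.057]), np.float64(69.048)]
side tagB 528 [0.4396 0.0501 0.0081] z [0.0055 0.008  0.0111] [array([0.44, 0.05]), array([0.112, 0.056]), np.float64(72.002)]
side bed 498 [0.4187 0.2867 0.0299] z [0.027  0.03   0.0329] [array([0.418, 0.29 ]), array([0.075, 0.061]), np.float64(11.123)]
```

```bash
python3 -c "
from h import *
go([.52,.285,.25],np.radians(12))"
```

```text
shift [-8.388, -2.616, -0.611] rot [-0.0, 0.0, 2.648] min rows 17.7
```

Emit:
move_arm([
  [1,-0.7,-0.2,-0.6,0,0,0.13],
  [1,-1.4,-0.4,-0.6,0,0,0.27],
  [1,-2.1,-0.7,-0.6,0,0,0.4],
  [1,-2.8,-0.9,-0.6,0,0,0.53],
  [1,-3.5,-1.1,-0.6,0,0,0.66],
  [1,-4.2,-1.3,-0.6,0,0,0.8],
  [1,-4.9,-1.5,-0.6,0,0,0.93],
  [1,-5.6,-1.7,-0.6,0,0,1.06],
  [1,-6.3,-2.0,-0.6,0,0,1.2],
  [1,-7.0,-2.2,-0.6,0,0,1.32],
  [1,-7.0,-2.2,-0.6,0,0,1.32],
])

```text
time_s: 2.5
ee_pos: [0.4618, 0.3221, 0.2491]
eef_rot: [3.142, 0.001, 1.53]
force: [-0.1, 0.6, -0.6]
grip_width: 0.094
grip_force: 0.0
```

```bash
python3 -c "
from h import *
go([.52,.285,.25],np.radians(12))"
```

```text
shift [-0.693, 1.193, -0.018] rot [0.0, 0.0, 1.321] min rows 8.8
```

Emit:
move_arm([
  [1,-0.1,0.2,0,0,0,0.14],
  [1,-0.2,0.4,0,0,0,0.29],
  [1,-0.3,0.6,0,0,0,0.44],
  [1,-0.4,0.8,0,0,0,0.59],
  [1,-0.5,1.0,0,0,0,0.74],
  [1,-0.6,1.1,0,0,0,0.89],
  [1,-0.7,1.2,0,0,0,1.04],
  [1,-0.7,1.2,0,0,0,1.18],
  [1,-0.7,1.2,0,0,0,1.32],
  [1,-0.7,1.2,0,0,0,1.32],
  [1,-0.7,1.2,0,0,0,1.32],
])

```text
time_s: 3.6
ee_pos: [0.5177, 0.2878, 0.2495]
eef_rot: [-3.142, 0.0, 0.223]
force: [0.1, -0.2, -0.2]
grip_width: 0.094
grip_force: 0.0
```

```bash
cat > b.py <<'E'
from h import *
import sys
o,p,d=snap('wrist'); save(p,'w1.png'); c,T=campose('wrist',o); np.savez('w1.npz',p=p,d=d,T=T)
print(o['ee_pos'],o['eef_rot'])
for t in ['squeezer','die','barrel','paddle_pad','lock_tip','bed_front']:
    for k in ctrl.tip_of('wrist',t)[:2]:
        print(t,round(k['score'],2),np.round(k['point']),[at_z(c,T,k['point'],z)[0].round(3).tolist() for z in ({'die':.03,'bed_front':.03,'squeezer':0}.get(t,.075),)])
P,uv=cloud(d,c,T)
m=(P[:,2]>.085)&(P[:,2]<.11); print(m.sum(),[np.round(a,4) for a in cv2.minAreaRect(P[m][:,:2].astype(np.float32))])
m=(P[:,2]>.060)&(P[:,2]<.088)&(P[:,1]<.34)
I=np.zeros((420,560),np.uint8)
E
python3 b.py
```

```text
[0.51772366 0.28775905 0.24946214] [-3.14151389e+00  6.19216856e-05  2.22963909e-01]
squeezer 0.64 [267. 222.] [[0.47, 0.293, 0.0]]
die 0.16 [267. 222.] [[0.48, 0.294, 0.03]]
barrel 0.93 [261. 170.] [[0.541, 0.311, 0.075]]
paddle_pad 0.59 [301. 173.] [[0.546, 0.274, 0.075]]
lock_tip 0.44 [317. 104.] [[0.609, 0.275, 0.075]]
bed_front 0.75 [266. 305.] [[0.382, 0.273, 0.03]]
18202 [array([0.585, 0.226]), array([0.2208, 0.2482]), np.float64(13.1054)]
```

View pics/w1.png

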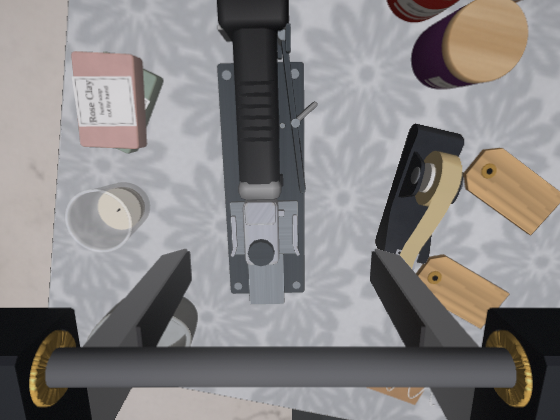

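Wrist view: barrel straight, throat toward the robot with the bed front at (266,304). The lever is back, from pivot (295,123) to tip (317,104). Baseplate corners are about (219,64), (303,63), (305,292) and (230,293).

```bash
python3 - <<'E'
from h import *
f=np.load('w1.npz'); T=f['T']; c=ctrl.camera_params('wrist'); d=f['d']
P=at_z(c,T,[[219,64],[303,63],[305,292],[230,293]],.006)[:,:2]; print(P.round(4).tolist())
for a,b in [(3,0),(2,1),(0,1),(3,2)]:
    v=P[b]-P[a]; print(np.hypot(*v).round(4),np.degrees(np.arctan2(v[1],v[0])).round(1))
B=at_z(c,T,[[249,303],[284,303]],.03);print('bedfront',B.mean(0),B)
L=at_z(c,T,[[295,123],[317,104]],.086);print('lever',L)
for u in [(228,75),(240,140),(265,285),(262,215),(262,252),(295,123),(314,106),(299,150),(261,120),(261,170)]:
    print(u,at_d(c,T,u,d[u[1],u[0]])[0].round(4))
Q,uv=cloud(d,c,T)
m=(Q[:,2]>.075)&(Q[:,2]<.11)&(uv[:,0]>225)&(uv[:,0]<282)&(uv[:,1]>40)&(uv[:,1]<185)
for r in range(50,185,20):
    mm=m&(uv[:,1]==r); 
    if mm.sum(): print(r,uv[mm][:,0].min(),uv[mm][:,0].max(),Q[mm][:,:].mean(0).round(4))
big=cv2.resize(f['p'][60:310,210:330],None,fx=2.4,fy=2.4,interpolation=cv2.INTER_CUBIC); save(big,'w1c.png')
E
```

```text
[[0.6273, 0.3768], [0.6473, 0.2927], [0.3961, 0.229], [0.3747, 0.3176]]
0.2594 13.2
0.2592 14.2
0.0864 -76.6
0.0911 -76.5
bedfront [0.38435967 0.27346742 0.03      ] [[0.37992379 0.29314676 0.03      ]
 [0.38879554 0.25378809 0.03      ]]
lever [[0.58841953 0.29038171 0.086     ]
 [0.60779171 0.27574884 0.086     ]]
(228, 75) [0.6188 0.3655 0.008 ]
(240, 140) [0.5648 0.3329 0.0971]
(265, 285) [0.4053 0.2798 0.0282]
(262, 215) [0.5056 0.3012 0.0999]
(262, 252) [0.4737 0.2942 0.1056]
(295, 123) [0.5885 0.2905 0.0892]
(314, 106) [0.6057 0.2778 0.0849]
(299, 150) [0.5669 0.2817 0.0876]
(261, 120) [0.5847 0.319  0.0963]
(261, 170) [0.5438 0.3104 0.0965]
50 233 276 [0.6363 0.3353 0.0948]
70 234 277 [0.6219 0.3316 0.0948]
90 235 277 [0.607  0.328  0.0949]
110 236 278 [0.5918 0.324  0.0945]
130 237 278 [0.576  0.3202 0.095 ]
150 238 278 [0.5598 0.3163 0.0949]
170 239 279 [0.5432 0.3121 0.0948]
```

View pics/w1c.png

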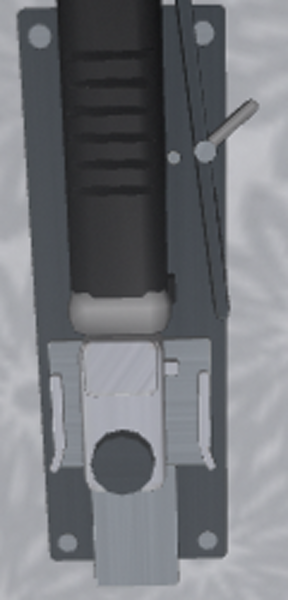

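```bash
cat >> h.py <<'E'
SY=np.radians(13.7); SD=np.array([.4738,.2953]); ex=np.array([np.cos(SY),np.sin(SY)]); ey=np.array([-ex[1],ex[0]])
def sq(x,y,z): return np.r_[SD+x*ex+y*ey,z]
def gosq(x,y,z): go(sq(x,y,z),SY)
E
python3 -c "
from h import *
gosq(.145,-.0525,.12);gosq(.145,-.0525,.075)"
```

```text
shift [2.092, 0.646, 2.589] rot [-0.0, 0.0, -0.02] min rows 3.4
shift [2.092, 0.646, 3.489] rot [-0.0, 0.0, -0.02] min rows 4.1
```

Emit:
move_arm([
  [-1,1.0,0.3,0.5,0,0,-0.02],
  [-1,1.7,0.5,1.0,0,0,-0.02],
  [-1,2.09,0.65,1.6,0,0,-0.02],
  [-1,2.09,0.65,2.3,0,0,-0.02],
  [-1,2.09,0.65,2.6,0,0,-0.02],
  [-1,2.09,0.65,2.6,0,0,-0.02],
  [-1,2.09,0.65,2.6,0,0,-0.02],
  [-1,2.09,0.65,3.1,0,0,-0.02],
  [-1,2.09,0.65,3.49,0,0,-0.02],
  [-1,2.09,0.65,3.49,0,0,-0.02],
])

```text
time_s: 4.95
ee_pos: [0.6273, 0.2784, 0.0762]
eef_rot: [-3.141, -0.002, 0.238]
force: [-0.5, -0.4, 0.4]
grip_width: 0.0173
grip_force: 0.0
```

Emit:
move_arm([
  [-1,-0.1,0,0,0,0,0],
  [-1,-0.2,0,0,0,0,0],
  [-1,-0.3,0,0,0,0,0],
  [-1,-0.4,0,0,0,0,0],
  [-1,-0.5,0,0,0,0,0],
  [-1,-0.57,0,0,0,0,0],
  [-1,-0.63,0,0,0,0,0],
  [-1,-0.63,0,0,0,0,0],
])

```text
time_s: 5.75
ee_pos: [0.5963, 0.2709, 0.0755]
eef_rot: [-3.141, -0.001, 0.238]
force: [1.4, -2.0, 1.3]
grip_width: 0.0005
grip_force: 0.9
```

```bash
python3 - <<'E'
from h import *
o,p,d=snap('wrist'); save(p,'w2.png'); print(o['force'])
E
```

```text
[ 1.42447255 -2.03566945  1.31155019]
```

View pics/w2.png

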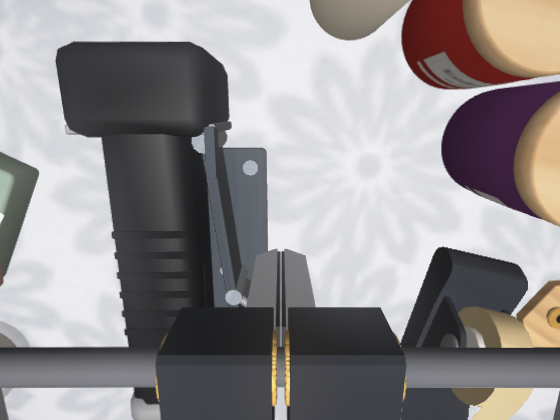

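The lever's pivot shows at (234,297) and the tab is now hidden in front of the fingers. I'll push a little more, back off, lift and check.

Emit:
move_arm([
  [-1,-0.03,0,0,0,0,0],
  [-1,-0.06,0,0,0,0,0],
  [-1,-0.09,0,0,0,0,0],
  [-1,-0.09,0,0,0,0,0],
])

```text
time_s: 6.2
ee_pos: [0.5937, 0.2701, 0.0756]
eef_rot: [-3.141, -0.005, 0.237]
force: [13.7, 1.2, -1.7]
grip_width: 0.0004
grip_force: 5.4
```

Emit:
move_arm([
  [-1,0.2,-0.05,0,0,0,0],
  [-1,0.2,-0.05,-0.6,0,0,0],
  [-1,0.2,-0.05,-1.5,0,0,0],
  [1,0.2,-0.05,-2.4,0,0,0],
  [1,-0.3,-0.1,-3.1,0,0,0],
  [1,-1.0,-0.3,-3.3,0,0,0],
  [1,-1.5,-0.5,-3.3,0,0,0],
  [1,-1.5,-0.5,-3.3,0,0,0],
])

```text
time_s: 7.0
ee_pos: [0.5108, 0.2772, 0.2407]
eef_rot: [-3.141, 0.0, 0.24]
force: [0.3, -0.7, 0.2]
grip_width: 0.037
grip_force: 0.0
```

```bash
python3 - <<'E'
from h import *
o,p,d=snap('wrist'); c,T=campose('wrist',o)
u=proj(c,T,np.array([sq(.112,-.032,.086),SD.tolist()+[.03],sq(.0,-.05,.0)])); print(u)
x,y=u[0].astype(int); x0=max(0,x-110);y0=max(0,y-110)
cr=p[y0:y0+240,x0:x0+240]; save(cv2.resize(cr,None,fx=2,fy=2),'w3.png'); print(x0,y0,o['ee_pos'])
def tip():
    for n in [0]: 
        print([ (round(k['score'],2),np.round(k['point']),at_z(c,T,k['point'],.08)[0].round(4)) for k in ctrl.tip_of('wrist','lock_tip')[:2]])
tip()
# tags
for t in ['tag_0','eyelet_0']:
    for k in ctrl.tip_of('wrist',t)[:3]: print(t,round(k['score'],2),np.round(k['point']),at_z(c,T,k['point'],.0 if t[0]=='t' else .012)[0].round(4))
E
```

```text
[[286.70950725 109.83763167]
 [255.06366057 220.47797874]
 [300.78635397 213.11511014]]
176 0 [0.51082648 0.27717493 0.24068176]
[(0.59, array([304., 133.]), array([0.5751, 0.2712, 0.08  ])), (0.28, array([256., 222.]), array([0.4878, 0.2942, 0.08  ]))]
tag_0 0.75 [453. 283.] [0.4447 0.048  0.    ]
tag_0 0.65 [505. 183.] [0.5726 0.0358 0.    ]
tag_0 0.53 [256. 301.] [0.3655 0.2717 0.    ]
eyelet_0 0.78 [489. 167.] [0.5849 0.0665 0.012 ]
eyelet_0 0.55 [429. 281.] [0.445  0.0839 0.012 ]
```

View pics/w3.png

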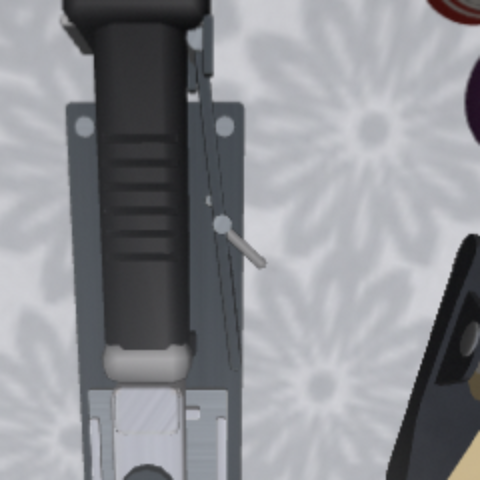

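The lever now leans forward about 45°, pivot (222,224) to tip (263,263) in the crop, and the 13.7 N reading shows it reached its stop. On to the tags.

```bash
python3 -c "
from h import *
go([.50,.02,.25],np.radians(68))"
```

```text
shift [-1.473, 4.918, -0.209] rot [-0.0, 0.001, -0.949] min rows 6.3
```

Emit:
move_arm([
  [1,-0.2,0.7,-0.2,0,0,-0.13],
  [1,-0.4,1.4,-0.2,0,0,-0.27],
  [1,-0.6,2.1,-0.2,0,0,-0.4],
  [1,-0.8,2.8,-0.2,0,0,-0.53],
  [1,-1.0,3.5,-0.2,0,0,-0.67],
  [1,-1.2,4.2,-0.2,0,0,-0.8],
  [1,-1.47,4.9,-0.2,0,0,-0.95],
  [1,-1.47,4.9,-0.2,0,0,-0.95],
  [1,-1.47,4.9,-0.2,0,0,-0.95],
  [1,-1.47,4.9,-0.2,0,0,-0.95],
])

```text
time_s: 8.2
ee_pos: [0.4999, 0.0215, 0.2497]
eef_rot: [-3.141, 0.0, 1.186]
force: [-0.6, 0.2, -0.1]
grip_width: 0.0939
grip_force: 0.0
```

```bash
cat >> h.py <<'E'
def tags(show=None):
    o,p,d=snap('wrist'); c,T=campose('wrist',o)
    if show: save(p,show)
    ey_=[(k['score'],at_z(c,T,k['point'],.012)[0][:2]) for k in ctrl.tip_of('wrist','eyelet_0')]
    print('ey',[(round(a,2),b.round(4).tolist()) for a,b in ey_])
    for k in ctrl.cut_out('wrist','tag_0')[:3]:
        vv,uu=np.nonzero(k['region']); dd=d[vv,uu]; m=dd>0
        if m.sum()<200: continue
        uv=np.c_[uu,vv][m]; Q=at_d(c,T,uv,dd[m]); z=np.median(Q[:,2])
        cn=max(cv2.findContours(k['region'].astype(np.uint8),0,2)[0],key=len)[:,0]
        W=at_z(c,T,cn,.008)[:,:2]; r=cv2.minAreaRect(W.astype(np.float32)); bx=cv2.boxPoints(r)
        e=[bx[1]-bx[0],bx[2]-bx[1]]; l=max(e,key=np.linalg.norm); a=np.arctan2(l[1],l[0]); ctr=np.array(r[0])
        near=[b for s,b in ey_ if np.linalg.norm(b-ctr)<.055]
        if near and np.dot(near[0]-ctr,[np.cos(a),np.sin(a)])<0: a+=np.pi
        print('tag',round(k['score'],2),'ctr',ctr.round(4).tolist(),'size',np.round(r[1],3).tolist(),'yaw',np.degrees(a).round(1),'z',z.round(4),'eyelet-by-rect',(ctr+.039*np.array([np.cos(a),np.sin(a)])).round(4).tolist())
E
python3 -c "
from h import *
tags('t1.png');print(ctrl.get_obs()['ee_pos'])"
```

```text
ey [(0.7, [0.5849, 0.0695]), (0.69, [0.4536, 0.0793])]
tag 0.84 ctr [0.44, 0.0482] size [0.111, 0.058] yaw 71.9 z 0.0071 eyelet-by-rect [0.4521, 0.0853]
tag 0.69 ctr [0.5703, 0.0333] size [0.11, 0.057] yaw 68.2 z 0.0072 eyelet-by-rect [0.5847, 0.0695]
[0.49973065 0.02178768 0.24978069]
```

View pics/t1.png

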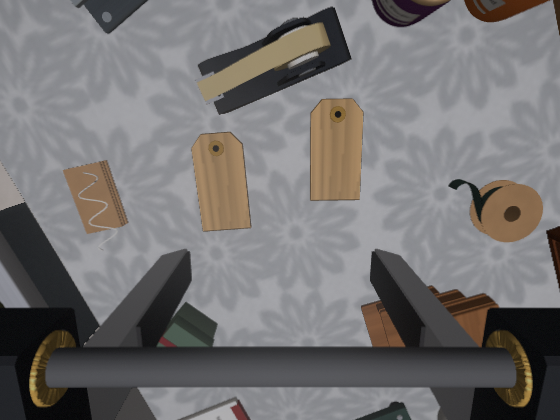

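Both tags lie face up, eyelets at (216,148) and (338,114). The rectangles fit at 110 × 57 mm. I'll grasp the far tag first, 42 mm tailward of its centre.

```bash
python3 -c "
from h import *
a=np.radians(68.2)
go([.5547,-.0057,.06],a);go([.5547,-.0057,.0165],a)"
```

```text
shift [-0.099, 1.226, 3.795] rot [-0.0, 0.0, -0.002] min rows 4.0
shift [-0.099, 1.227, 4.665] rot [-0.0, 0.0, -0.002] min rows 4.8
```

Emit:
move_arm([
  [1,0,0.6,0.8,0,0,0],
  [1,-0.1,1.23,1.6,0,0,0],
  [1,-0.1,1.23,2.5,0,0,0],
  [1,-0.1,1.23,3.3,0,0,0],
  [1,-0.1,1.23,4.0,0,0,0],
  [1,-0.1,1.23,4.4,0,0,0],
  [1,-0.1,1.23,4.67,0,0,0],
  [1,-0.1,1.23,4.67,0,0,0],
])

```text
time_s: 9.15
ee_pos: [0.5548, -0.0061, 0.0157]
eef_rot: [-3.141, 0.0, 1.188]
force: [0.3, 0.3, 1.1]
grip_width: 0.0938
grip_force: 0.0
```

Emit:
move_arm([
  [0.1,0,0,0,0,0,0],
  [0.1,0,0,0,0,0,0],
  [0.1,0,0,0,0,0,0],
  [0.1,0,0,0,0,0,0],
  [0.1,0,0,0,0,0,0],
  [0.1,0,0,0,0,0,0],
], grip_force=20)

```text
time_s: 9.75
ee_pos: [0.5548, -0.0066, 0.0166]
eef_rot: [3.141, -0.0, 1.188]
force: [-0.7, -0.4, 2.2]
grip_width: 0.0556
grip_force: 20.0
```

```bash
python3 -c "
from h import *
gosq(-.135,0,.13)"
```

```text
shift [3.422, -5.953, -2.269] rot [0.0, -0.0, 0.949] min rows 7.2
```

Emit:
move_arm([
  [-0.1,0,0,-0.7,0,0,0],
  [-0.1,0,0,-1.5,0,0,0],
  [-0.1,0.4,-0.6,-2.27,0,0,0.12],
  [-0.1,0.8,-1.3,-2.27,0,0,0.25],
  [-0.1,1.2,-2.0,-2.27,0,0,0.38],
  [-0.1,1.6,-2.8,-2.27,0,0,0.5],
  [-0.1,2.0,-3.5,-2.27,0,0,0.62],
  [-0.1,2.4,-4.2,-2.27,0,0,0.74],
  [-0.1,2.8,-5.0,-2.27,0,0,0.86],
  [-0.1,3.42,-5.95,-2.27,0,0,0.949],
  [-0.1,3.42,-5.95,-2.27,0,0,0.949],
  [-0.1,3.42,-5.95,-2.27,0,0,0.949],
])

```text
time_s: 10.95
ee_pos: [0.3422, 0.2639, 0.13]
eef_rot: [3.142, -0.0, 0.243]
force: [0.0, -0.0, -0.8]
grip_width: 0.056
grip_force: 20.0
```

```bash
cat > seat.py <<'E'
from h import *
# camera check of held tag: compare tag head/eyelet with tool
o,p,d=snap('wrist'); c,T=campose('wrist',o); Rm=R.from_euler('xyz',o['eef_rot'])
def loc(w): return Rm.inv().apply(np.atleast_2d(w)-o['ee_pos'])
for k in ctrl.cut_out('wrist','tag_0')[:1]:
    cn=max(cv2.findContours(k['region'].astype(np.uint8),0,2)[0],key=len)[:,0]
    W=loc(at_z(c,T,cn,o['ee_pos'][2]-.0166+.008)); r=cv2.minAreaRect(W[:,:2].astype(np.float32)); print('tag in tool',k['score'],np.round(r[0],4),np.round(r[1],4),r[2], W[:,0].max().round(4))
for k in ctrl.tip_of('wrist','eyelet_0')[:2]: print('ey in tool',round(k['score'],2),np.round(k['point']),loc(at_z(c,T,k['point'],o['ee_pos'][2]-.0166+.012))[0].round(4))
print(o['grip_width'],o['grip_force'])
if __name__=='__main__':
    import sys
    if len(sys.argv)>1: save(p,sys.argv[1])
    gosq(-.135,0,.05); gosq(-.085,0,.05); gosq(-.081,0,.048)
E
python3 seat.py s1.png
```

```text
tag in tool 0.84 [0.0597 0.1175] [0.0228 0.0447] 78.70755767822266 0.0832
ey in tool 0.81 [277. 101.] [ 0.0824 -0.0013  0.0046]
ey in tool 0.57 [546. 136.] [0.0671 0.1188 0.0046]
0.05600962587665378 19.97110515832901
shift [-0.01, -0.024, 1.598] rot [0.0, 0.0, -0.001] min rows 1.6
shift [0.99, -0.024, 1.598] rot [0.0, 0.0, -0.001] min rows 1.9
shift [1.07, -0.025, 1.638] rot [0.0, 0.0, -0.001] min rows 2.0
```

View pics/s1.png

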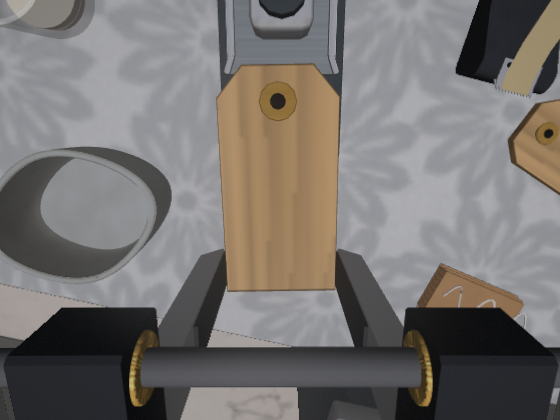

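The tag is held square. Eyelet at (277,101), heading straight for the bed mouth.

Emit:
move_arm([
  [-0.1,0,-0.02,0.5,0,0,0],
  [-0.1,0,-0.02,1.0,0,0,0],
  [-0.1,0,-0.02,1.58,0,0,0],
  [-0.1,0.1,-0.02,1.6,0,0,0],
  [-0.1,0.3,-0.02,1.6,0,0,0],
  [-0.1,0.5,-0.02,1.6,0,0,0],
  [-0.1,0.7,-0.02,1.6,0,0,0],
  [-0.1,0.85,-0.02,1.6,0,0,0],
  [-0.1,0.95,-0.02,1.61,0,0,0],
  [-0.1,1.02,-0.02,1.62,0,0,0],
  [-0.1,1.02,-0.02,1.62,0,0,0],
])

```text
time_s: 12.2
ee_pos: [0.3912, 0.276, 0.0484]
eef_rot: [3.141, 0.003, 0.239]
force: [-4.9, -0.4, 1.0]
grip_width: 0.0559
grip_force: 20.0
```

Emit:
move_arm([
  [-0.1,0.02,0,0.04,0,0,0],
  [-0.1,0.05,0,0.06,0,0,0],
  [-0.1,0.08,0,0.06,0,0,0],
  [-0.1,0.08,0,0.06,0,0,0],
])

```text
time_s: 12.6
ee_pos: [0.3934, 0.2766, 0.0454]
eef_rot: [3.141, 0.007, 0.239]
force: [-17.4, -3.1, 9.3]
grip_width: 0.0558
grip_force: 20.0
```

Emit:
move_arm([
  [1,-0.02,0,-0.05,0,0,0],
  [1,-0.02,0,-0.05,0,0,0],
  [1,-0.02,0,-0.05,0,0,0],
  [1,-0.02,0,-0.05,0,0,0],
  [1,0,0,-0.6,0,0,0],
  [1,0,0,-1.4,0,0,0],
  [1,0,0,-2.3,0,0,0],
  [1,0.6,0,-3.2,0,0,0],
  [1,0.6,0,-3.2,0,0,0],
  [1,0.6,0,-3.2,0,0,0],
])

```text
time_s: 13.6
ee_pos: [0.4255, 0.2843, 0.2062]
eef_rot: [-3.141, -0.001, 0.238]
force: [-0.5, 0.3, -0.6]
grip_width: 0.094
grip_force: 0.0
```

```bash
cat > chk.py <<'E'
from h import *
import sys
o,p,d=snap('wrist'); c,T=campose('wrist',o); save(p,sys.argv[1])
def s(w): w=np.atleast_2d(w)[:,:2]-SD; return np.c_[w@ex,w@ey]
for k in ctrl.cut_out('wrist','tag_0')[:3]:
    cn=max(cv2.findContours(k['region'].astype(np.uint8),0,2)[0],key=len)[:,0]
    W=s(at_z(c,T,cn,.038)); r=cv2.minAreaRect(W.astype(np.float32)); print(round(k['score'],2),np.round(r[0],4),np.round(r[1],4),round(r[2],1),'xmin/max',W.min(0).round(4),W.max(0).round(4))
gosq(.068,-.004,.16); gosq(.068,-.004,.080)
E
python3 chk.py c1.png
```

```text
0.77 [-0.0431  0.0007] [0.1046 0.0557] 0.7 xmin/max [-0.0951 -0.0274] [0.009  0.0288]
shift [2.379, 0.091, 0.881] rot [0.001, 0.002, -0.0] min rows 2.5
shift [2.383, 0.09, 2.481] rot [0.001, 0.002, -0.0] min rows 3.4
```

View pics/c1.png

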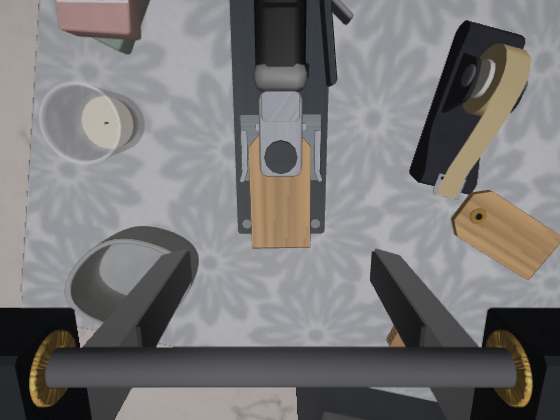

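The tag is seated with its tail about 95 mm before the die, straight in the gauges. Now to squeeze.

Emit:
move_arm([
  [1,0.8,0,0.2,0,0,0],
  [1,1.6,0.09,0.5,0,0,0],
  [1,2.38,0.09,0.9,0,0,0],
  [1,2.38,0.09,0.9,0,0,0],
  [1,2.38,0.09,1.6,0,0,0],
  [1,2.38,0.09,2.3,0,0,0],
  [1,2.38,0.09,2.65,0,0,0],
  [1,2.38,0.09,2.65,0,0,0],
])

```text
time_s: 14.5
ee_pos: [0.5394, 0.3072, 0.0701]
eef_rot: [3.14, 0.006, 0.239]
force: [0.3, -0.6, 0.4]
grip_width: 0.094
grip_force: 0.0
```

Emit:
move_arm([
  [-0.3,0,0,0,0,0,0],
  [-0.3,0,0,0,0,0,0],
  [-0.3,0,0,0,0,0,0],
  [-0.3,0,0,0,0,0,0],
  [-0.3,0,0,0,0,0,0],
  [-0.3,0,0,0,0,0,0],
  [-0.3,0,0,0,0,0,0],
  [-0.3,0,0,0,0,0,0],
  [-0.3,0,0,0,0,0,0],
  [-0.3,0,0,0,0,0,0],
], grip_force=45)

```text
time_s: 15.5
ee_pos: [0.5415, 0.3089, 0.0739]
eef_rot: [-3.14, -0.0, 0.239]
force: [-2.6, 5.9, 1.3]
grip_width: 0.0435
grip_force: 45.0
```

Closed to 43.5 mm, so the paddle is fully squeezed. Release and pick the tag back up.

Emit:
move_arm([
  [1,0,0,0,0,0,0],
  [1,0,0,0,0,0,0],
  [1,0,0,0,0,0,0],
  [1,0,0,0,0,0,0],
  [1,0,0,-0.7,0,0,0],
  [1,0,0,-1.5,0,0,0],
  [1,0,0,-2.0,0,0,0],
  [1,-0.5,0,-2.0,0,0,0],
  [1,-1.2,0.08,-2.0,0,0,0],
  [1,-2.0,0.08,-2.0,0,0,0],
  [1,-2.6,0.08,-2.0,0,0,0],
  [1,-2.6,0.08,-2.0,0,0,0],
])

```text
time_s: 16.7
ee_pos: [0.4138, 0.2731, 0.1736]
eef_rot: [-3.141, 0.001, 0.24]
force: [0.4, 0.4, 0.5]
grip_width: 0.094
grip_force: 0.0
```

```bash
python3 -c "
from h import *
gosq(-.082,.0005,.10);gosq(-.082,0.0005,.0466)"
```

```text
shift [-0.367, -0.158, 1.473] rot [-0.0, 0.001, 0.001] min rows 1.5
shift [-0.366, -0.157, 2.541] rot [-0.0, 0.001, 0.001] min rows 2.6
```

Emit:
move_arm([
  [1,-0.37,-0.16,0.7,0,0,0],
  [1,-0.37,-0.16,1.5,0,0,0],
  [1,-0.37,-0.16,2.1,0,0,0],
  [1,-0.37,-0.16,2.53,0,0,0],
  [1,-0.37,-0.16,2.53,0,0,0],
  [-0.1,-0.37,-0.16,2.53,0,0,0],
  [-0.1,-0.37,-0.16,2.53,0,0,0],
  [-0.1,-0.37,-0.16,2.53,0,0,0],
  [-0.1,-0.37,-0.16,2.53,0,0,0],
  [-0.1,-0.37,-0.16,2.53,0,0,0],
  [-0.1,-0.37,-0.16,2.53,0,0,0],
], grip_force=20)

```text
time_s: 17.8
ee_pos: [0.3967, 0.2769, 0.0473]
eef_rot: [-3.141, -0.001, 0.239]
force: [-0.7, -0.7, 4.7]
grip_width: 0.0558
grip_force: 20.0
```

Emit:
move_arm([
  [-0.1,0,0,-0.06,0,0,0],
  [-0.1,-0.3,0,-0.06,0,0,0],
  [-0.1,-0.7,0,-0.06,0,0,0],
  [-0.1,-1.1,0,-0.06,0,0,0],
  [-0.1,-1.3,0,-0.4,0,0,0],
  [-0.1,-1.3,0,-1.2,0,0,0],
  [-0.1,-1.3,0,-2.0,0,0,0],
  [-0.1,-1.3,0,-2.0,0,0,0],
  [-0.1,-1.3,0,-2.0,0,0,0],
])

```text
time_s: 18.7
ee_pos: [0.3334, 0.2615, 0.1473]
eef_rot: [-3.141, -0.001, 0.239]
force: [-0.4, -0.0, -0.4]
grip_width: 0.0558
grip_force: 20.0
```

```bash
python3 - <<'E'
from h import *
o,p,d=snap('wrist'); c,T=campose('wrist',o); Rm=R.from_euler('xyz',o['eef_rot'])
E0=None
for k in ctrl.tip_of('wrist','eyelet_0')[:2]:
    u=np.array(k['point']); print(round(k['score'],2),u.round(1), Rm.inv().apply(at_z(c,T,u,o['ee_pos'][2]-.0166+.008)-o['ee_pos'])[0].round(4))
s=np.load('w1.npz')
a=cv2.imread('pics/s1.png')[60:310,180:380,::-1]; b=p[60:310,180:380]
save(cv2.resize(np.hstack([a,b]),None,fx=1.9,fy=1.9,interpolation=cv2.INTER_CUBIC),'cmp.png')
# depth of flange vs board
for (x,y) in [(268,101),(287,101),(278,92),(250,120),(305,120),(278,130)]: print((x,y),(at_d(c,T,(x,y),d[y,x])[0]-o['ee_pos']).round(4))
E
```

```text
0.96 [278.9 117.3] [ 0.0756 -0.0004  0.0087]
0.7 [530.6 120.4] [0.074  0.1136 0.0086]
(268, 101) [ 0.0791  0.0246 -0.0086]
(287, 101) [ 0.0812  0.0164 -0.0101]
(278, 92) [ 0.084   0.0212 -0.0117]
(250, 120) [0.0748 0.018  0.1644]
(305, 120) [ 0.0751  0.0063 -0.0109]
(278, 130) [ 0.0678  0.0173 -0.0101]
```

View pics/cmp.png

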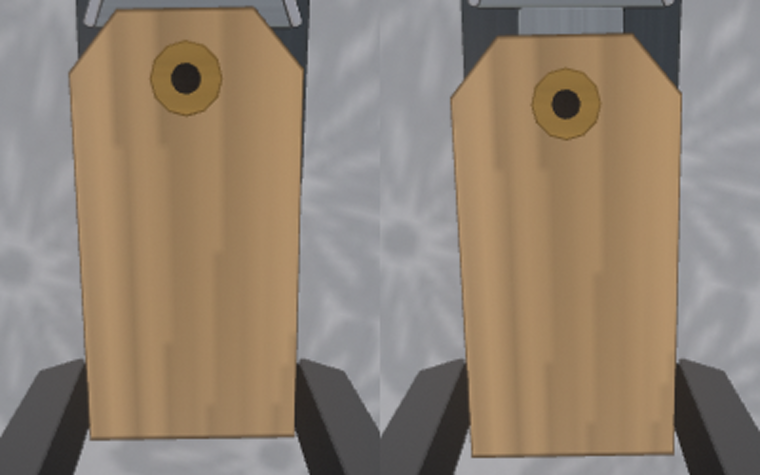

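```bash
python3 - <<'E'
from h import *
o,p,d=snap('wrist'); c,T=campose('wrist',o)
v,u=np.mgrid[0:420,0:560]; r=np.hypot(u-278.9,v-117.3)
Rm=R.from_euler('xyz',o['eef_rot'])
def med(m):
    Q=at_d(c,T,np.c_[u[m],v[m]],d[m]); return Q[:,2]-o['ee_pos'][2]
a=med((r>7)&(r<15)&(d>0)); b=med((r>24)&(r<40)&(abs(u-279)<45)&(v>100)&(v<150)&(d>0)); print(np.median(a),np.median(b),len(a),len(b),np.mean(a)-np.mean(b))
go([.51,-.07,.23],np.radians(-4))
E
```

```text
-0.00931226372841093 -0.010698182878667473 549 1910 0.0013717588875966965
shift [1.873, 7.273, -1.683] rot [0.001, 0.002, 0.309] min rows 7.7
```

The flange stands 1.4 mm above the wood, so the eyelet is fully driven. Moving to the rack.

Emit:
move_arm([
  [-0.1,0.1,0.4,-0.8,0,0,0.03],
  [-0.1,0.3,1.2,-1.3,0,0,0.06],
  [-0.1,0.5,2.0,-1.68,0,0,0.1],
  [-0.1,0.7,2.9,-1.68,0,0,0.14],
  [-0.1,1.0,3.8,-1.68,0,0,0.18],
  [-0.1,1.2,4.7,-1.68,0,0,0.22],
  [-0.1,1.4,5.6,-1.68,0,0,0.26],
  [-0.1,1.6,6.5,-1.68,0,0,0.3],
  [-0.1,1.87,7.27,-1.68,0,0,0.31],
  [-0.1,1.87,7.27,-1.68,0,0,0.31],
  [-0.1,1.87,7.27,-1.68,0,0,0.31],
])

```text
time_s: 19.95
ee_pos: [0.5099, -0.07, 0.2294]
eef_rot: [-3.141, 0.003, -0.072]
force: [0.9, 1.1, -1.0]
grip_width: 0.0556
grip_force: 20.0
```

```bash
python3 - <<'E'
from h import *
o,p,d=snap('wrist'); c,T=campose('wrist',o); np.savez('r1.npz',p=p,d=d,T=T); print(o['ee_pos'],o['eef_rot'],o['grip_width'])
save(p,'r1.png')
for t in ['rack','slot_0','slot_1','slot_2']:
    for k in ctrl.tip_of('wrist',t)[:2]:
        print(t,round(k['score'],2),np.round(k['point']),at_z(c,T,k['point'],dict(rack=0,slot_0=.018,slot_1=.04,slot_2=.062)[t])[0].round(4))
P,uv=cloud(d,c,T)
for z0,z1 in [(.066,.086),(.047,.060),(.026,.038),(.005,.016)]:
    m=(P[:,2]>z0)&(P[:,2]<z1)&(P[:,1]<-.14)&(P[:,1]>-.27)&(P[:,0]>.5)&(P[:,0]<.7)
    Q=P[m]
    if len(Q)>30: print(z0,len(Q),np.median(Q[:,2]).round(4),[np.round(a,4) for a in cv2.minAreaRect(Q[:,:2].astype(np.float32))],Q.mean(0).round(4))
E
```

```text
[ 0.50986956 -0.06995397  0.22941664] [-3.14109509e+00  2.77725520e-03 -7.24475085e-02] 0.05563302916794076
rack 0.61 [402.  78.] [ 0.6118 -0.2     0.    ]
slot_0 0.61 [432.  33.] [ 0.6482 -0.221   0.018 ]
slot_1 0.61 [432.  33.] [ 0.6446 -0.2125  0.04  ]
slot_2 0.61 [432.  33.] [ 0.6411 -0.204   0.062 ]
0.066 9903 0.0752 [array([ 0.6262, -0.201 ]), array([0.079 , 0.0733]), np.float64(86.3177)] [ 0.6269 -0.1997  0.0751]
0.047 2383 0.0532 [array([ 0.616 , -0.1997]), array([0.0774, 0.0924]), np.float64(86.5288)] [ 0.5863 -0.1927  0.0533]
0.026 1917 0.0312 [array([ 0.5958, -0.1986]), array([0.0776, 0.0923]), np.float64(86.3761)] [ 0.5657 -0.1916  0.0313]
0.005 1378 0.0091 [array([ 0.5764, -0.1974]), array([0.0777, 0.0895]), np.float64(86.2225)] [ 0.5464 -0.1899  0.0092]
```

View pics/r1.png

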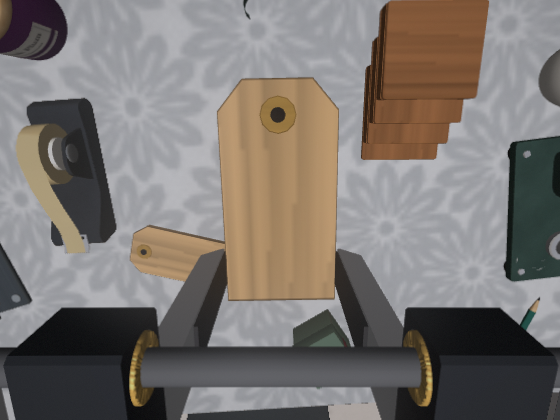

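The rack faces the robot at about -3.7° yaw, its steps at (362-490, 0-160), in agreement with the depth fit. Into slot 0.

```bash
cat >> h.py <<'E'
RY=np.radians(-3.65); RO=np.array([.611,-.2000]); rx=np.array([np.cos(RY),np.sin(RY)]); ry=np.array([-rx[1],rx[0]])
def rk(x,y,z): return np.r_[RO+x*rx+y*ry,z]
def gork(x,y,z): go(rk(x,y,z),RY)
def inrk():
    w=ctrl.get_obs()['ee_pos']; v=w[:2]-RO; print('rack frame',(v@rx).round(4),(v@ry).round(4),w[2].round(4))
E
python3 -c "
from h import *
gork(-.19,0,.10);gork(-.19,0,.030)"
```

```text
shift [-1.6, 2.502, 2.62] rot [-0.0, -0.0, -0.006] min rows 4.0
shift [-1.601, 2.502, 4.02] rot [-0.0, -0.0, -0.006] min rows 5.0
```

Emit:
move_arm([
  [-0.1,-0.5,0.8,0,0,0,0],
  [-0.1,-1.1,1.7,0.4,0,0,0],
  [-0.1,-1.6,2.5,1.0,0,0,-0.006],
  [-0.1,-1.6,2.5,1.9,0,0,-0.006],
  [-0.1,-1.6,2.5,2.7,0,0,-0.006],
  [-0.1,-1.6,2.5,3.5,0,0,-0.006],
  [-0.1,-1.6,2.5,4.0,0,0,-0.006],
  [-0.1,-1.6,2.5,4.02,0,0,-0.006],
  [-0.1,-1.6,2.5,4.02,0,0,-0.006],
])

```text
time_s: 21.1
ee_pos: [0.4219, -0.1884, 0.0307]
eef_rot: [3.142, -0.0, -0.064]
force: [-0.1, -0.5, -0.4]
grip_width: 0.0557
grip_force: 20.0
```

```bash
python3 -c "
from h import *
inrk();gork(-.19,0,.030);gork(-.0885,0,.0295)"
```

```text
rack frame -0.1895 -0.0005 0.0307
shift [-0.01, -0.01, 0.014] rot [0.0, -0.0, -0.001] min rows 0.0
shift [2.02, -0.011, 0.024] rot [0.0, -0.0, -0.001] min rows 2.0
```

Emit:
move_arm([
  [-0.1,0.3,0,0,0,0,0],
  [-0.1,0.6,0,0,0,0,0],
  [-0.1,0.85,0,0,0,0,0],
  [-0.1,1.1,0,0,0,0,0],
  [-0.1,1.35,0,0,0,0,0],
  [-0.1,1.6,0,0,0,0,0],
  [-0.1,1.8,0,0,0,0,0],
  [-0.1,1.92,0,0.02,0,0,0],
  [-0.1,1.97,0,0.03,0,0,0],
  [-0.1,1.97,0,0.03,0,0,0],
])

```text
time_s: 22.1
ee_pos: [0.5198, -0.195, 0.0286]
eef_rot: [3.142, -0.0, -0.065]
force: [-0.3, 0.3, -0.5]
grip_width: 0.0556
grip_force: 20.0
```

```bash
python3 -c "
from h import *
inrk();print(ctrl.get_obs()['force'])"
```

```text
rack frame -0.0913 -0.0008 0.0286
[-0.34692176  0.34685544 -0.54137709]
```

Emit:
move_arm([
  [-0.1,0.03,0,0.01,0,0,0],
  [-0.1,0.06,0,0.02,0,0,0],
  [-0.1,0.09,0,0.02,0,0,0],
  [-0.1,0.12,0,0.02,0,0,0],
  [-0.1,0.12,0,0.02,0,0,0],
])

```text
time_s: 22.6
ee_pos: [0.523, -0.1951, 0.0268]
eef_rot: [-3.14, 0.007, -0.065]
force: [-19.0, 0.2, 9.7]
grip_width: 0.0555
grip_force: 20.0
```

Stop reached: -19 N at the predicted depth. Release, lift and go look at both.

Emit:
move_arm([
  [1,-0.03,0,-0.04,0,0,0],
  [1,-0.03,0,-0.04,0,0,0],
  [1,-0.03,0,-0.04,0,0,0],
  [1,-0.03,0,-0.04,0,0,0],
  [1,-0.03,0,-0.6,0,0,0],
  [1,-0.3,0,-1.5,0,0,0],
  [1,-0.5,-0.2,-2.4,0,0,0],
  [1,-0.8,-0.5,-3.2,0,0,0],
  [1,-0.8,-1.2,-4.0,0,0,0],
  [1,-0.8,-1.2,-4.0,0,0,0],
  [1,-0.8,-1.2,-4.0,0,0,0],
])

```text
time_s: 23.7
ee_pos: [0.4901, -0.1326, 0.2281]
eef_rot: [3.141, -0.002, -0.064]
force: [0.4, 0.2, -0.5]
grip_width: 0.0939
grip_force: 0.0
```

```bash
python3 - <<'E'
from h import *
o,p,d=snap('wrist'); c,T=campose('wrist',o); save(p,'k1.png')
for k in ctrl.cut_out('wrist','tag_0')[:3]:
    cn=max(cv2.findContours(k['region'].astype(np.uint8),0,2)[0],key=len)[:,0]
    W=at_z(c,T,cn,.018)[:,:2]-RO; W=np.c_[W@rx,W@ry]; print(round(k['score'],2),cv2.minAreaRect((W*1000).astype(np.float32)),W.min(0).round(4),W.max(0).round(4))
tags()
go([.44,.03,.2],np.radians(72))
E
```

```text
0.72 ((-13.670955657958984, -8.307140350341797), (96.98262786865234, 131.27345275878906), 89.87954711914062) [-0.0794 -0.0568] [0.0521 0.0402]
0.68 ((-181.56947326660156, 230.6239013671875), (108.1837387084961, 57.694374084472656), 75.96624755859375) [-0.2144  0.1724] [-0.1464  0.2858]
0.56 ((-84.13328552246094, -0.8341388702392578), (56.27369689941406, 44.76267623901367), 89.93241882324219) [-0.1065 -0.029 ] [-0.0617  0.0273]
ey [(0.58, [0.4486, 0.0853]), (0.58, [0.5971, -0.3507])]
tag 0.59 ctr [0.5262, -0.1965] size [0.058, 0.048] yaw 87.5 z 0.0171 eyelet-by-rect [0.5279, -0.1575]
tag 0.58 ctr [0.4413, 0.0458] size [0.112, 0.058] yaw 72.7 z 0.0068 eyelet-by-rect [0.4529, 0.083]
shift [-1.201, -3.196, 0.527] rot [-0.002, 0.001, -1.323] min rows 8.8
```

View pics/k1.png

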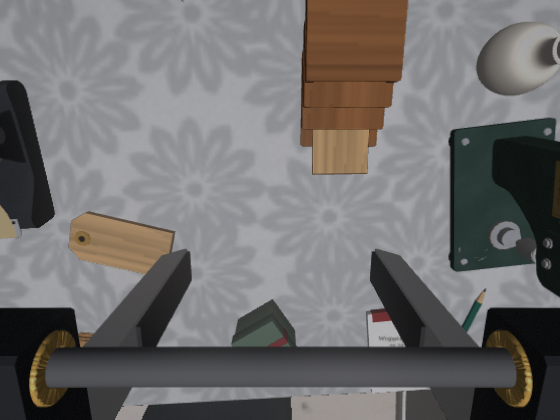

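The racked tag sticks out about 45 mm, tail at (340,173). The other tag hasn't moved and is at (120,240). Fetch it.

```bash
python3 -c "
from h import *
go([.4275,.0075,.2],np.radians(72.2))"
```

```text
shift [-1.421, -2.731, 0.527] rot [-0.002, 0.001, -1.326] min rows 8.8
```

Emit:
move_arm([
  [1,-0.16,-0.3,0,0,0,-0.14],
  [1,-0.32,-0.6,0,0,0,-0.29],
  [1,-0.48,-0.9,0,0,0,-0.44],
  [1,-0.64,-1.2,0,0,0,-0.59],
  [1,-0.8,-1.5,0,0,0,-0.74],
  [1,-0.96,-1.8,0,0,0,-0.89],
  [1,-1.12,-2.1,0.1,0,0,-1.03],
  [1,-1.28,-2.4,0.3,0,0,-1.18],
  [1,-1.42,-2.73,0.5,0,0,-1.326],
  [1,-1.42,-2.73,0.5,0,0,-1.326],
  [1,-1.42,-2.73,0.5,0,0,-1.326],
])

```text
time_s: 25.05
ee_pos: [0.428, 0.0075, 0.2023]
eef_rot: [-3.141, 0.0, 1.257]
force: [0.9, 0.1, 0.1]
grip_width: 0.0939
grip_force: 0.0
```

```bash
python3 -c "
from h import *
tags();a=np.radians(72.2)
go([.4275,.0075,.0165],a)"
```

```text
ey [(0.76, [0.4503, 0.0826])]
tag 0.9 ctr [0.4398, 0.0482] size [0.109, 0.056] yaw 72.5 z 0.0071 eyelet-by-rect [0.4515, 0.0854]
shift [0.002, -0.018, 3.724] rot [0.0, -0.0, -0.003] min rows 3.7
```

Emit:
move_arm([
  [1,0,0,0.9,0,0,0],
  [1,0,0,1.8,0,0,0],
  [1,0,0,2.7,0,0,0],
  [1,0,0,3.3,0,0,0],
  [1,0,0,3.71,0,0,0],
  [1,0,0,3.71,0,0,0],
  [-0.1,0,0,3.71,0,0,0],
  [-0.1,0,0,3.71,0,0,0],
  [-0.1,0,0,3.71,0,0,0],
  [-0.1,0,0,3.71,0,0,0],
  [-0.1,0,0,3.71,0,0,0],
  [-0.1,0,0,3.71,0,0,0],
])

```text
time_s: 26.4
ee_pos: [0.4279, 0.0078, 0.0171]
eef_rot: [3.141, -0.0, 1.261]
force: [-0.6, -1.0, 2.1]
grip_width: 0.0557
grip_force: 19.9
```

```bash
python3 -c "
from h import *
print(ctrl.get_obs()['grip_width']);gosq(-.135,0,.13)"
```

```text
0.05570183675015086
shift [4.346, -3.182, -2.259] rot [0.0, -0.0, 1.022] min rows 6.8
```

Emit:
move_arm([
  [-0.1,0,0,-0.7,0,0,0],
  [-0.1,0,0,-1.5,0,0,0],
  [-0.1,0.4,-0.3,-2.26,0,0,0.12],
  [-0.1,1.0,-0.7,-2.26,0,0,0.26],
  [-0.1,1.6,-1.1,-2.26,0,0,0.4],
  [-0.1,2.2,-1.5,-2.26,0,0,0.54],
  [-0.1,2.8,-1.9,-2.26,0,0,0.68],
  [-0.1,3.4,-2.4,-2.26,0,0,0.82],
  [-0.1,4.0,-2.9,-2.26,0,0,0.95],
  [-0.1,4.35,-3.18,-2.26,0,0,1.022],
  [-0.1,4.35,-3.18,-2.26,0,0,1.022],
  [-0.1,4.35,-3.18,-2.26,0,0,1.022],
])

```text
time_s: 27.6
ee_pos: [0.3425, 0.2635, 0.1298]
eef_rot: [3.141, 0.0, 0.242]
force: [-0.2, 0.1, -0.7]
grip_width: 0.0558
grip_force: 20.0
```

```bash
python3 seat.py s2.png
```

```text
tag in tool 0.74 [ 0.0436 -0.0005] [0.0552 0.1082] 88.73893737792969 0.0977
ey in tool 0.97 [277. 108.] [ 0.0796 -0.001   0.0046]
0.05579813276122913 19.952386915683746
shift [-0.007, -0.015, 1.599] rot [0.0, 0.0, -0.0] min rows 1.6
shift [0.993, -0.015, 1.599] rot [0.0, 0.0, -0.0] min rows 1.9
shift [1.073, -0.015, 1.639] rot [0.0, 0.0, -0.0] min rows 2.0
```

Emit:
move_arm([
  [-0.1,0,-0.02,0.5,0,0,0],
  [-0.1,0,-0.02,1.0,0,0,0],
  [-0.1,0,-0.02,1.58,0,0,0],
  [-0.1,0.1,-0.02,1.6,0,0,0],
  [-0.1,0.3,-0.02,1.6,0,0,0],
  [-0.1,0.5,-0.02,1.6,0,0,0],
  [-0.1,0.7,-0.02,1.6,0,0,0],
  [-0.1,0.85,-0.02,1.6,0,0,0],
  [-0.1,0.95,-0.02,1.61,0,0,0],
  [-0.1,1.02,-0.02,1.62,0,0,0],
  [-0.1,1.02,-0.02,1.62,0,0,0],
])

```text
time_s: 28.85
ee_pos: [0.3914, 0.2763, 0.0484]
eef_rot: [3.141, 0.003, 0.239]
force: [-3.8, 0.3, 0.9]
grip_width: 0.0556
grip_force: 20.0
```

Emit:
move_arm([
  [-0.1,0.02,0,0.04,0,0,0],
  [-0.1,0.05,0,0.05,0,0,0],
  [-0.1,0.08,0,0.05,0,0,0],
  [-0.1,0.1,0,0.05,0,0,0],
  [-0.1,0.1,0,0.05,0,0,0],
])

```text
time_s: 29.35
ee_pos: [0.3941, 0.2771, 0.0459]
eef_rot: [3.141, 0.007, 0.24]
force: [-20.3, -3.2, 11.6]
grip_width: 0.0557
grip_force: 20.1
```

Emit:
move_arm([
  [1,-0.04,0,-0.05,0,0,0],
  [1,-0.04,0,-0.05,0,0,0],
  [1,-0.04,0,-0.05,0,0,0],
  [1,-0.04,0,-0.05,0,0,0],
  [1,0,0,-0.6,0,0,0],
  [1,0,0,-1.4,0,0,0],
  [1,0,0,-2.3,0,0,0],
  [1,0.6,0,-3.2,0,0,0],
  [1,0.6,0,-3.2,0,0,0],
  [1,0.6,0,-3.2,0,0,0],
])

```text
time_s: 30.35
ee_pos: [0.4266, 0.2849, 0.2067]
eef_rot: [-3.141, -0.001, 0.238]
force: [-0.3, -0.2, -1.0]
grip_width: 0.094
grip_force: 0.0
```

```bash
python3 chk.py c2.png
```

```text
0.76 [-0.0434  0.0015] [0.1044 0.0564] 1.1 xmin/max [-0.096  -0.0268] [0.0084 0.03  ]
shift [2.356, 0.096, 0.892] rot [0.001, 0.002, -0.0] min rows 2.5
shift [2.36, 0.095, 2.492] rot [0.001, 0.002, -0.0] min rows 3.4
```

Emit:
move_arm([
  [1,0.8,0,0.2,0,0,0],
  [1,1.6,0.09,0.5,0,0,0],
  [1,2.36,0.09,0.9,0,0,0],
  [1,2.36,0.09,0.9,0,0,0],
  [1,2.36,0.09,1.6,0,0,0],
  [1,2.36,0.09,2.3,0,0,0],
  [1,2.36,0.09,2.65,0,0,0],
  [1,2.36,0.09,2.65,0,0,0],
])

```text
time_s: 31.25
ee_pos: [0.5394, 0.3076, 0.0706]
eef_rot: [3.14, 0.006, 0.239]
force: [-1.4, 0.8, -0.4]
grip_width: 0.0942
grip_force: 0.0
```

Emit:
move_arm([
  [-0.3,0,0,0,0,0,0],
  [-0.3,0,0,0,0,0,0],
  [-0.3,0,0,0,0,0,0],
  [-0.3,0,0,0,0,0,0],
  [-0.3,0,0,0,0,0,0],
  [-0.3,0,0,0,0,0,0],
  [-0.3,0,0,0,0,0,0],
  [-0.3,0,0,0,0,0,0],
  [-0.3,0,0,0,0,0,0],
  [-0.3,0,0,0,0,0,0],
], grip_force=45)

```text
time_s: 32.25
ee_pos: [0.5416, 0.309, 0.0744]
eef_rot: [-3.141, -0.0, 0.239]
force: [-2.8, 4.8, 3.3]
grip_width: 0.0434
grip_force: 45.0
```

Emit:
move_arm([
  [1,0,0,0,0,0,0],
  [1,0,0,0,0,0,0],
  [1,0,0,0,0,0,0],
  [1,0,0,0,0,0,0],
  [1,0,0,-0.7,0,0,0],
  [1,0,0,-1.5,0,0,0],
  [1,0,0,-2.0,0,0,0],
  [1,-0.5,0,-2.0,0,0,0],
  [1,-1.2,0.08,-2.0,0,0,0],
  [1,-2.0,0.08,-2.0,0,0,0],
  [1,-2.6,0.08,-2.0,0,0,0],
  [1,-2.6,0.08,-2.0,0,0,0],
])

```text
time_s: 33.45
ee_pos: [0.4138, 0.2734, 0.1741]
eef_rot: [-3.141, 0.001, 0.24]
force: [0.8, -0.3, 0.3]
grip_width: 0.0939
grip_force: 0.0
```

```bash
python3 -c "
from h import *
gosq(-.083,.001,.0466)"
```

```text
shift [-0.388, -0.161, 2.55] rot [-0.0, 0.001, 0.001] min rows 2.6
```

Emit:
move_arm([
  [1,-0.44,-0.16,0.7,0,0,0],
  [1,-0.44,-0.16,1.5,0,0,0],
  [1,-0.44,-0.16,2.1,0,0,0],
  [1,-0.44,-0.16,2.53,0,0,0],
  [1,-0.44,-0.16,2.53,0,0,0],
  [-0.1,-0.44,-0.16,2.53,0,0,0],
  [-0.1,-0.44,-0.16,2.53,0,0,0],
  [-0.1,-0.44,-0.16,2.53,0,0,0],
  [-0.1,-0.44,-0.16,2.53,0,0,0],
  [-0.1,-0.44,-0.16,2.53,0,0,0],
  [-0.1,-0.44,-0.16,2.53,0,0,0],
], grip_force=20)

```text
time_s: 34.55
ee_pos: [0.3933, 0.2764, 0.0478]
eef_rot: [-3.141, -0.001, 0.239]
force: [-0.5, -0.7, 4.8]
grip_width: 0.0556
grip_force: 20.0
```

Emit:
move_arm([
  [-0.1,0,0,-0.06,0,0,0],
  [-0.1,-0.3,0,-0.06,0,0,0],
  [-0.1,-0.7,0,-0.06,0,0,0],
  [-0.1,-1.1,0,-0.06,0,0,0],
  [-0.1,-1.3,0,-0.4,0,0,0],
  [-0.1,-1.3,0,-1.2,0,0,0],
  [-0.1,-1.3,0,-2.0,0,0,0],
  [-0.1,-1.3,0,-2.0,0,0,0],
  [-0.1,-1.3,0,-2.0,0,0,0],
])

```text
time_s: 35.45
ee_pos: [0.3301, 0.261, 0.1478]
eef_rot: [-3.141, -0.001, 0.239]
force: [-0.2, 0.5, -1.5]
grip_width: 0.0553
grip_force: 20.0
```

```bash
python3 - <<'E'
from h import *
o,p,d=snap('wrist'); c,T=campose('wrist',o); Rm=R.from_euler('xyz',o['eef_rot']); save(p,'g2.png')
k=ctrl.tip_of('wrist','eyelet_0')[0]; e=np.array(k['point']); print(k['score'],e,Rm.inv().apply(at_z(c,T,e,o['ee_pos'][2]-.0173+.008)-o['ee_pos'])[0].round(4))
v,u=np.mgrid[0:420,0:560]; r=np.hypot(u-e[0],v-e[1])
def med(m): return at_d(c,T,np.c_[u[m],v[m]],d[m])[:,2]-o['ee_pos'][2]
a=med((r>7)&(r<15)&(d>0)); b=med((r>24)&(r<40)&(abs(u-e[0])<45)&(v>e[1]-15)&(d>0)); print('flange above wood',np.mean(a)-np.mean(b),np.median(b))
k=ctrl.cut_out('wrist','tag_0')[0]; cn=max(cv2.findContours(k['region'].astype(np.uint8),0,2)[0],key=len)[:,0]
W=Rm.inv().apply(at_z(c,T,cn,o['ee_pos'][2]-.0173+.008)-o['ee_pos']); print(cv2.minAreaRect((1000*W[:,:2]).astype(np.float32)))
go([.44,-.10,.2],RY)
E
```

```text
0.68 [276.4 111.4] [ 0.0782 -0.0015  0.0094]
flange above wood 0.0012799895469116848 -0.011193743367736514
((41.33992385864258, -0.33048057556152344), (55.62766647338867, 109.08965301513672), 88.63795471191406)
shift [0.44, 7.53, -1.07] rot [0.001, 0.002, 0.302] min rows 7.6
```

Flange 1.3 mm above the wood, so this eyelet is set too. Into slot 1.

```bash
python3 -c "
from h import *
gork(-.17,0,.18);gork(-.17,0,.052)"
```

```text
shift [0.045, 9.269, -0.668] rot [0.001, 0.002, 0.302] min rows 9.3
shift [0.051, 9.267, 1.892] rot [0.001, 0.002, 0.302] min rows 9.5
```

Emit:
move_arm([
  [-0.1,0,0.4,-0.6,0,0,0.01],
  [-0.1,0,1.3,-0.67,0,0,0.04],
  [-0.1,0,2.2,-0.67,0,0,0.07],
  [-0.1,0,3.1,-0.67,0,0,0.1],
  [-0.1,0,4.0,-0.67,0,0,0.13],
  [-0.1,0,4.9,-0.67,0,0,0.16],
  [-0.1,0,5.8,-0.67,0,0,0.19],
  [-0.1,0,6.7,-0.67,0,0,0.22],
  [-0.1,0,7.6,-0.67,0,0,0.25],
  [-0.1,0,8.5,-0.67,0,0,0.28],
  [-0.1,0.05,9.27,-0.67,0,0,0.302],
  [-0.1,0.05,9.27,-0.67,0,0,0.302],
])

```text
time_s: 36.8
ee_pos: [0.4421, -0.1921, 0.1793]
eef_rot: [-3.141, 0.002, -0.067]
force: [-0.1, -0.3, -0.3]
grip_width: 0.0554
grip_force: 20.0
```

```bash
python3 -c "
from h import *
o=ctrl.get_obs();print(o['grip_width']);gork(-.17,0,.052)"
```

```text
0.05541715229218315
shift [-0.014, -0.056, 2.547] rot [-0.001, 0.002, -0.004] min rows 2.5
```

Emit:
move_arm([
  [-0.1,0,0,0,0,0,0],
  [-0.1,0,0,0.8,0,0,0],
  [-0.1,0,0,1.6,0,0,0],
  [-0.1,0,0,2.3,0,0,0],
  [-0.1,0,0,2.53,0,0,0],
  [-0.1,0,0,2.53,0,0,0],
  [-0.1,0,0,2.53,0,0,0],
])

```text
time_s: 37.5
ee_pos: [0.4427, -0.1887, 0.0558]
eef_rot: [3.141, -0.001, -0.063]
force: [-0.2, -0.5, -0.1]
grip_width: 0.0554
grip_force: 20.0
```

```bash
python3 -c "
from h import *
inrk();gork(-.0713,0,.052);o=ctrl.get_obs();print(o['grip_width'],o['eef_rot'])"
```

```text
rack frame -0.1687 0.0005 0.0558
shift [1.947, 0.013, 0.078] rot [0.001, -0.001, 0.001] min rows 1.9
0.05542254692355754 [ 3.14103240e+00 -1.33741536e-03 -6.25393446e-02]
```

Emit:
move_arm([
  [-0.1,0.2,0.01,0.05,0,0,0],
  [-0.1,0.4,0.01,0.06,0,0,0],
  [-0.1,0.65,0.01,0.06,0,0,0],
  [-0.1,0.9,0.01,0.06,0,0,0],
  [-0.1,1.15,0.01,0.06,0,0,0],
  [-0.1,1.4,0.01,0.06,0,0,0],
  [-0.1,1.6,0.01,0.07,0,0,0],
  [-0.1,1.75,0.01,0.08,0,0,0],
  [-0.1,1.87,0.01,0.08,0,0,0],
  [-0.1,1.87,0.01,0.08,0,0,0],
])

```text
time_s: 38.5
ee_pos: [0.5359, -0.1953, 0.0505]
eef_rot: [3.142, -0.0, -0.063]
force: [-0.5, -0.2, -1.3]
grip_width: 0.0551
grip_force: 20.0
```

Emit:
move_arm([
  [-0.1,0.03,0,0.01,0,0,0],
  [-0.1,0.06,0,0.01,0,0,0],
  [-0.1,0.09,0,0.01,0,0,0],
  [-0.1,0.12,0,0.01,0,0,0],
  [-0.1,0.12,0,0.01,0,0,0],
])

```text
time_s: 39.0
ee_pos: [0.5389, -0.1954, 0.0497]
eef_rot: [-3.141, 0.006, -0.063]
force: [-17.7, 0.9, 11.2]
grip_width: 0.0556
grip_force: 20.0
```

```bash
python3 -c "
from h import *
inrk()"
```

```text
rack frame -0.0722 -0.0 0.0497
```

Stop reached at the expected depth. Release, lift and verify.

Emit:
move_arm([
  [1,-0.03,0,-0.04,0,0,0],
  [1,-0.03,0,-0.04,0,0,0],
  [1,-0.03,0,-0.04,0,0,0],
  [1,-0.03,0,-0.04,0,0,0],
  [1,-0.03,0,-0.6,0,0,0],
  [1,-0.3,0,-1.4,0,0,0],
  [1,-0.6,-0.2,-2.2,0,0,0],
  [1,-1.0,-0.5,-3.0,0,0,0],
  [1,-1.1,-1.2,-3.6,0,0,0],
  [1,-1.1,-1.2,-3.6,0,0,0],
  [1,-1.1,-1.2,-3.6,0,0,0],
])

```text
time_s: 40.1
ee_pos: [0.4904, -0.132, 0.2303]
eef_rot: [3.141, -0.001, -0.062]
force: [0.2, -0.6, -0.0]
grip_width: 0.0938
grip_force: 0.0
```

```bash
python3 - <<'E'
from h import *
o,p,d=snap('wrist'); c,T=campose('wrist',o); save(p,'k2.png')
for k in ctrl.cut_out('wrist','tag_0')[:4]:
    cn=max(cv2.findContours(k['region'].astype(np.uint8),0,2)[0],key=len)[:,0]
    for z in (.018,.040):
        W=at_z(c,T,cn,z)[:,:2]-RO; W=np.c_[W@rx,W@ry]; print(round(k['score'],2),z,W.min(0).round(4),W.max(0).round(4))
gosq(.08,-.0525,.2)
E
```

```text
0.91 0.018 [-0.1066 -0.0287] [-0.0883  0.0267]
0.91 0.04 [-0.1032 -0.0235] [-0.0859  0.0286]
0.61 0.018 [-0.0893 -0.0335] [-0.0415  0.0269]
0.61 0.04 [-0.0869 -0.028 ] [-0.0419  0.0289]
shift [0.975, -7.995, 0.577] rot [-0.001, 0.002, -0.302] min rows 8.1
```

View pics/k2.png

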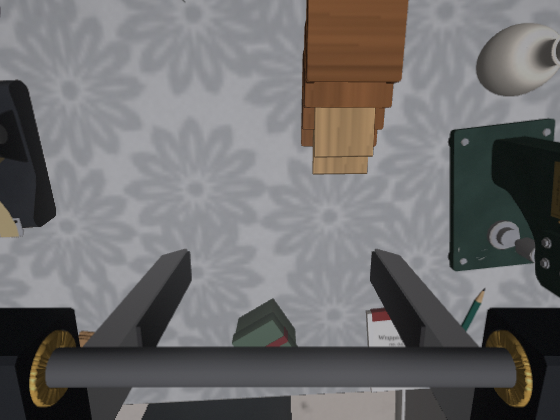

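Both tags are home: tails at (345,156) and (340,173), protruding about 45 mm each. Now flip the lever back.

```bash
python3 -c "
from h import *
gosq(.07,-.062,.2)"
```

```text
shift [0.841, -7.754, 0.577] rot [-0.001, 0.002, -0.302] min rows 7.8
```

Emit:
move_arm([
  [-1,0,-0.7,0,0,0,-0.03],
  [-1,0.1,-1.5,0,0,0,-0.06],
  [-1,0.2,-2.3,0,0,0,-0.1],
  [-1,0.3,-3.1,0,0,0,-0.13],
  [-1,0.4,-4.0,0,0,0,-0.16],
  [-1,0.5,-4.9,0,0,0,-0.19],
  [-1,0.6,-5.8,0,0,0,-0.22],
  [-1,0.7,-6.6,0.2,0,0,-0.26],
  [-1,0.8,-7.3,0.4,0,0,-0.3],
  [-1,0.84,-7.75,0.58,0,0,-0.302],
  [-1,0.84,-7.75,0.58,0,0,-0.302],
  [-1,0.84,-7.75,0.58,0,0,-0.302],
])

```text
time_s: 41.4
ee_pos: [0.5566, 0.251, 0.1995]
eef_rot: [3.141, 0.002, 0.239]
force: [0.1, -0.8, 0.0]
grip_width: 0.0021
grip_force: 0.0
```

```bash
python3 -c "
from h import *
gosq(.07,-.062,.075)
o=ctrl.get_obs();print(o['grip_width'])"
```

```text
shift [0.006, -0.014, 2.49] rot [0.0, 0.002, -0.001] min rows 2.5
0.002076508687499006
```

Emit:
move_arm([
  [-1,0,0,0.7,0,0,0],
  [-1,0,0,1.5,0,0,0],
  [-1,0,0,2.2,0,0,0],
  [-1,0,0,2.49,0,0,0],
  [-1,0,0,2.49,0,0,0],
])

```text
time_s: 41.9
ee_pos: [0.5563, 0.2505, 0.0752]
eef_rot: [3.141, 0.003, 0.237]
force: [0.4, -0.4, 0.5]
grip_width: 0.0003
grip_force: 0.0
```

Emit:
move_arm([
  [-1,0.1,-0.05,0,0,0,0],
  [-1,0.2,-0.08,0,0,0,0],
  [-1,0.3,-0.12,0,0,0,0],
  [-1,0.4,-0.15,0,0,0,0],
  [-1,0.5,-0.17,0,0,0,0],
  [-1,0.58,-0.19,0,0,0,0],
  [-1,0.65,-0.19,0,0,0,0],
  [-1,0.65,-0.19,0,0,0,0],
])

```text
time_s: 42.7
ee_pos: [0.5866, 0.2689, 0.0771]
eef_rot: [-3.141, -0.001, 0.239]
force: [-1.7, -0.5, 0.7]
grip_width: 0.0
grip_force: 0.6
```

Emit:
move_arm([
  [-1,0.03,0,0,0,0,0],
  [-1,0.06,0,0,0,0,0],
  [-1,0.08,0,0,0,0,0],
  [-1,0.08,0,0,0,0,0],
])

```text
time_s: 43.1
ee_pos: [0.5896, 0.2696, 0.0764]
eef_rot: [3.141, 0.001, 0.239]
force: [-5.2, -2.3, 1.5]
grip_width: 0.0003
grip_force: 2.3
```

Emit:
move_arm([
  [-1,0.03,0,0,0,0,0],
  [-1,0.05,0,0,0,0,0],
  [-1,0.05,0,0,0,0,0],
])

```text
time_s: 43.4
ee_pos: [0.5908, 0.2695, 0.076]
eef_rot: [3.141, 0.005, 0.239]
force: [-14.4, -8.9, 6.6]
grip_width: 0.0003
grip_force: 7.5
```

Emit:
move_arm([
  [-1,-0.2,0.1,0,0,0,0],
  [-1,-0.2,0.1,-0.7,0,0,0],
  [-1,-0.3,0.1,-1.5,0,0,0],
  [-1,-0.8,0,-2.4,0,0,0],
  [1,-1.4,-0.2,-3.3,0,0,0],
  [1,-1.6,-0.2,-3.3,0,0,0],
  [1,-1.6,-0.2,-3.3,0,0,0],
])

```text
time_s: 44.1
ee_pos: [0.5118, 0.2615, 0.2436]
eef_rot: [-3.141, -0.004, 0.24]
force: [-0.2, 0.5, 0.9]
grip_width: 0.0211
grip_force: 0.0
```

```bash
python3 - <<'E'
from h import *
o,p,d=snap('wrist'); save(cv2.resize(p[0:300,180:380],None,fx=2,fy=2),'l2.png')
E
```

```text
(no output)
```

View pics/l2.png

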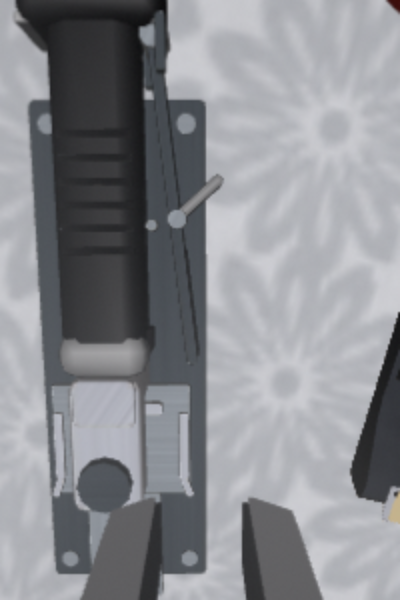

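The lever is back, pivot (177,218) to tip (219,180) as at the start, and the paddle is released. One last check, then hand in.

```bash
python3 - <<'E'
from h import *
o,p,d=snap('top'); c,T=campose('top')
for t in ['tag_0','bud_vase','ribbon_spool']:
    for k in ctrl.cut_out('top',t)[:4]:
        u=np.round(k['point']).astype(int); print(t,round(k['score'],2),u,k['region'].sum(),at_d(c,T,u,d[u[1],u[0]])[0].round(3))
save(cv2.resize(p[60:330,80:440],None,fx=2,fy=2),'end.png')
E
```

```text
tag_0 0.7 [335 205] 329 [ 0.551 -0.196  0.037]
bud_vase 0.93 [391 189] 373 [ 0.59  -0.352  0.065]
ribbon_spool 0.68 [299 145] 428 [ 0.733 -0.1    0.012]
ribbon_spool 0.28 [164 187] 808 [0.603 0.278 0.089]
```

View pics/end.png

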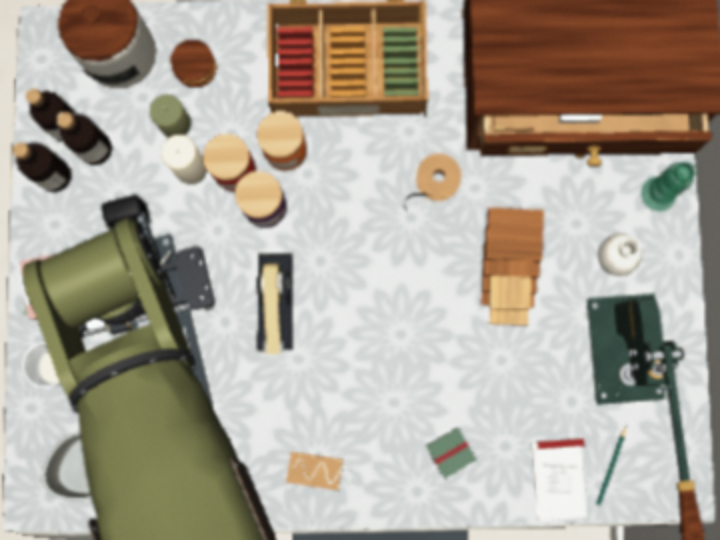

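Both tags are in the rack, the vase and spool haven't moved, and no third tag is on the counter.

```bash
python3 -c "
from h import *
print(ctrl.hand_in())"
```

```text
the job is handed in; nothing more can be done
None
```

The job is handed in: both tags on the counter (there was no third) have their eyelets driven and sit fully home, face up, in slots 0 and 1, the lock-off lever is back with the paddle released, and the vase and spool were not touched.

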